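# Shake the spreaders out of their cases and hang them on the rail

### The job

Get the wooden spreaders out of the white closed-end cases, by tipping a case mouth down so that the eye end of the spreader slides out and can be gripped, and hang each by its eye on a peg of the aluminium rail, one spreader to a peg, hanging freely and still. One of the cases may be empty; leave all three cases lying on the wooden board the way up they started, and do not disturb the other kitchen things.

Things in the scene. Friction and masses are not known exactly. Their poses are not given: they have to be found in the camera images.
- board: light-wood board fixed to the counter, 300 (x) x 420 (y) x 12 mm thick; origin at the centre of its underside, on the counter. Four thin ribs, 6 mm wide and 18 mm high above the board, run along x from x = -25 to 145 mm at y = -180, -60, 60 and 180 mm, making three bays; a case lies in each (case1 at lowest y)
- case1: white plastic case, a closed-end tube of rectangular section, 150 long (x) x 42 wide (y) x 52 mm high (z), about 160 g, loose on the board. Origin at the centre of its underside; open mouth at the -x end, roughly facing the robot, +x end closed by an 8 mm wall. Holds spreader1, or is empty if that spreader is absent
- case1_mouth (a point): centre of the mouth, 75 mm to -x and 28 mm above the case's origin. Bore: straight upright slot 12 mm wide, 40 mm high (8 mm floor, 4 mm roof), 142 mm deep. The spreader slides (friction 0.2 to 0.3) once the mouth is tipped down more than about 17 degrees, and slides right out unless something, such as the board, stops its eye end
- case2: white plastic case, a closed-end tube of rectangular section, 150 long (x) x 42 wide (y) x 52 mm high (z), about 160 g, loose on the board. Origin at the centre of its underside; open mouth at the -x end, roughly facing the robot, +x end closed by an 8 mm wall. Holds spreader2, or is empty if that spreader is absent
- case2_mouth (a point): centre of the mouth, 75 mm to -x and 28 mm above the case's origin. Bore: straight upright slot 12 mm wide, 40 mm high (8 mm floor, 4 mm roof), 142 mm deep. The spreader slides (friction 0.2 to 0.3) once the mouth is tipped down more than about 17 degrees, and slides right out unless something, such as the board, stops its eye end
- case3: white plastic case, a closed-end tube of rectangular section, 150 long (x) x 42 wide (y) x 52 mm high (z), about 160 g, loose on the board. Origin at the centre of its underside; open mouth at the -x end, roughly facing the robot, +x end closed by an 8 mm wall. Holds spreader3, or is empty if that spreader is absent
- case3_mouth (a point): centre of the mouth, 75 mm to -x and 28 mm above the case's origin. Bore: straight upright slot 12 mm wide, 40 mm high (8 mm floor, 4 mm roof), 142 mm deep. The spreader slides (friction 0.2 to 0.3) once the mouth is tipped down more than about 17 degrees, and slides right out unless something, such as the board, stops its eye end
- spreader1: dark wooden spreader, 130 mm long, 8 mm thick (y), about 30 g. Origin: centre of its eye; x runs to the blade tip, y is the hole's axis. Eye: ring 36 mm across, hole 17.5 mm, x -18 to 18; handle 12 mm high (z), x 18 to 68; blade 36 mm high, x 68 to 112. Starts on edge in its case, axes parallel to the case's, eye 26 mm above its underside, 4 to 12 mm inside the mouth
- spreader2: dark wooden spreader, 130 mm long, 8 mm thick (y), about 30 g. Origin: centre of its eye; x runs to the blade tip, y is the hole's axis. Eye: ring 36 mm across, hole 17.5 mm, x -18 to 18; handle 12 mm high (z), x 18 to 68; blade 36 mm high, x 68 to 112. Starts on edge in its case, axes parallel to the case's, eye 26 mm above its underside, 4 to 12 mm inside the mouth
- spreader3: dark wooden spreader, 130 mm long, 8 mm thick (y), about 30 g. Origin: centre of its eye; x runs to the blade tip, y is the hole's axis. Eye: ring 36 mm across, hole 17.5 mm, x -18 to 18; handle 12 mm high (z), x 18 to 68; blade 36 mm high, x 68 to 112. Starts on edge in its case, axes parallel to the case's, eye 26 mm above its underside, 4 to 12 mm inside the mouth
- rail: fixed aluminium rail: level bar of 14 mm diameter along y, 215 mm above the counter, y -140 to 370 mm, on 12 mm posts at y -65 and 355; origin on the counter under the bar. Three steel pegs point to -x (towards the robot) at y -130, 0 and 130. Two steel cups, fixed, hang behind it at y 235 and 315
- peg1_root (a point): where the axis of the first (lowest y) peg meets the axis of the bar
- peg1_tip (a point): free end of that peg: straight round steel peg of 7 mm diameter, 85 mm out from the root towards the rail's -x and 18 mm higher (it slopes upwards by 12 degrees). A spreader let go on it swings down, slides towards the bar and sways for a few seconds
- peg2_root (a point): where the axis of the middle peg meets the axis of the bar
- peg2_tip (a point): free end of that peg: straight round steel peg of 7 mm diameter, 85 mm out from the root towards the rail's -x and 18 mm higher (it slopes upwards by 12 degrees). A spreader let go on it swings down, slides towards the bar and sways for a few seconds
- peg3_root (a point): where the axis of the last (highest y) peg meets the axis of the bar
- peg3_tip (a point): free end of that peg: straight round steel peg of 7 mm diameter, 85 mm out from the root towards the rail's -x and 18 mm higher (it slopes upwards by 12 degrees). A spreader let go on it swings down, slides towards the bar and sways for a few seconds
- katori: bystander, leave alone: small steel bowl, 72 mm wide, 30 mm high; origin at the centre of its underside
- jar: bystander, leave alone: white ceramic jar with wooden lid, 84 mm wide, 100 mm high; origin at the centre of its underside
- tin: bystander, leave alone: small steel tin, 60 mm wide, 50 mm high; origin at the centre of its underside
- tumbler: bystander, leave alone: steel tumbler, 66 mm wide, 85 mm high; origin at the centre of its underside
- oil: bystander, leave alone: amber glass oil bottle, 64 mm wide, 190 mm high; origin at the centre of its underside
- spoon: bystander, leave alone: steel spoon lying on the counter, origin on its underside
Not all that is in view belongs to the job. Leave any green look-alike of the case1 alone.

How it is judged:
At the end, for the whole second after the job is handed in: Each spreader present hangs still by its eye from its own peg: eye within 12 mm sideways of the peg, 8 to 88 mm out from the bar, 190 to 235 mm up, blade down within 16 degrees, borne by the rail. All three cases lie on the board, right way up within 0.1 rad, centres inside its outline ((y of spreader1 in the frame of rail between -0.142 and -0.118 m or y of spreader1 in the frame of rail between -0.012 and 0.012 m or y of spreader1 in the frame of rail between 0.118 and 0.142 m) and x of spreader1 in the frame of rail between -0.088 and -0.008 m and z of spreader1 in the frame of rail between 0.19 and 0.235 m and angle between each of spreader1, spreader2, spreader3's own x axis and vertical above 2.85 rad and contact force between each of spreader1, spreader2, spreader3 and rail above 0.05 N and linear speed of each of spreader1, spreader2, spreader3 below 0.05 m/s and angular speed of each of spreader1, spreader2, spreader3 below 0.5 rad/s and (y of spreader2 in the frame of rail between -0.142 and -0.118 m or y of spreader2 in the frame of rail between -0.012 and 0.012 m or y of spreader2 in the frame of rail between 0.118 and 0.142 m) and x of spreader2 in the frame of rail between -0.088 and -0.008 m and z of spreader2 in the frame of rail between 0.19 and 0.235 m and (y of spreader3 in the frame of rail between -0.142 and -0.118 m or y of spreader3 in the frame of rail between -0.012 and 0.012 m or y of spreader3 in the frame of rail between 0.118 and 0.142 m) and x of spreader3 in the frame of rail between -0.088 and -0.008 m and z of spreader3 in the frame of rail between 0.19 and 0.235 m and distance between spreader1 and spreader2 above 0.06 m and distance between each of spreader1, spreader2 and spreader3 above 0.06 m and x of case1 in the frame of board between -0.15 and 0.15 m and y of case1 in the frame of board between -0.21 and 0.21 m and z of case1 in the frame of board between 0.005 and 0.02 m and angle between each of case1, case2, case3's own z axis and vertical below 0.1 rad and x of case2 in the frame of board between -0.15 and 0.15 m and y of case2 in the frame of board between -0.21 and 0.21 m and z of case2 in the frame of board between 0.005 and 0.02 m and x of case3 in the frame of board between -0.15 and 0.15 m and y of case3 in the frame of board between -0.21 and 0.21 m and z of case3 in the frame of board between 0.005 and 0.02 m); the robot touches nothing.
It fails at once if one of the other kitchen things (bowl, jar, tin, tumbler, bottle, spoon) is shifted by more than 30 mm (distance of any of katori, jar, tin, tumbler, oil, spoon from where it was at the start of the episode above 0.03 m).
Of spreader1, spreader2, spreader3 only 2 to 3 are there at a start; the rules pass over those that are not, and their reading is None.
At some moment in a run one of case1, case2, case3 may be knocked a few centimetres aside while the robot is not near it.
It also fails if it takes over 210 s, if anything falls off the work surface, if the arm or the gripper's body presses on something with over 40 N, if the wrist force passes 120 N, or if a joint passes its speed limit or range.

### The arm

A 6-joint arm with a two-finger parallel gripper is mounted at the origin on the work surface. World frame = base frame: x ahead of the robot, y to its left, z up, the work surface at z = 0. Lengths are in m, angles in rad, forces in N, time in s.
With the tool pointing down it reaches from about 0.325 to 0.775 m from the base axis. Payload 9.3 kg.
Tool frame: the origin (TCP) lies on the centre line of the jaws, within the pads' length; the fingertips stand 11 mm ahead of it and the grasp point (between the pads) lies 8 mm behind it; y points along the fingers, x is the direction in which the jaws open and shut, and the axes are right-handed (so a half turn about y gives the same grasp; the last joint's range is limited). The gripper opens to 85 mm and grips with 20 to 120 N. Pads are 22 mm wide; open, the fingers measure 114 mm over their backs; the gripper's body (76 mm by 85 mm) begins 54 mm behind the grasp point. The pads swing forward as they close: fully open they stand 13 mm farther back than shut.
Start: joints at [-1.363, 0.259, 0.021, 1.334, 0, 1.418], TCP at [0.194, -0.515, 0.242] pointing down, gripper open.
Joint ranges: [-3.04, 3.04], [-0.91, 1.82], [-1.04, 1.36], [-1.92, 1.95], [-1.52, 1.45], [-3.14, 3.14]. Speed limits (rad/s): [2.22, 2.22, 2.79, 3.14, 3.14, 3.14].

### API

Orientations are given as a unit quaternion [w, x, y, z].
In Python, from workcell import sensors, viewer, order gives the robot as it stands.
- The arm moves only by the shell command python3 -m inch 'ROWS' [OPENING]. ROWS is JSON, a list of rows, each a list of 6 numbers: the shift along the tool's x, y, z in cm, then the turn, a rotation vector about the tool's x, y, z in rad. In form: [[dx, dy, dz, wx, wy, wz], ...]. A call has 1 to 8 rows; each row is the pose to reach, as a shift and turn from the pose commanded when the call began, along the tool's axes at that moment; what a row does not reach only later rows make up. A row lasts 1/10 s, in which the tool goes at most 50 mm and 8.59 degrees, less where a joint would pass 70% of its speed; a pose out of reach is approached as far as the arm can. A call with a gripper value outside its range is refused whole. OPENING is the opening, from 0 (shut) to 1 (fully open), set as the call begins (- or left out, the last holds). The fingers move at their own pace and stop on an object; the grip force is fixed at half the most. Time passes only in rows, so rows that repeat a pose let the fingers close. It gives the time, the measured TCP pose, the force and the opening at its end, in the units of the state.
- sensors.sense(): the state, without advancing time (a new reading comes with each control period).
- viewer.capture(name): name is "scene" or "side" or "wrist"; returns a dict with "frame" (420x560x3 uint8, blue, green, red), "range_z" (420x560 float32, m along the optical axis (not along the pixel's ray), 0 where there is no reading), "vfov" (degrees; the focal length in pixels is half the picture's height over the tangent of half this angle, whatever the lens; pixels are square), "cx", "cy" (the principal point, pixels), "extrinsics" (4x4, takes a point from camera to world coordinates); the wrist camera has in their place "T_tool_cam" (4x4, takes a point from camera to tool coordinates, whose origin is the TCP and whose axes are the tool frame's). Camera axes: x right, y down, z forward; pixel columns grow to the right and rows downward; lengths in m; the calibration is good to about 2 mm. A picture is of the moment at which its call begins: read the wrist's pose just before it.
- order.close_job(): hands the job in, once; it reports no verdict.
The state is a dict: "time": time; "qpos": joint angles; "qvel": joint speeds; "tau": joint torques, N m; "tool_pos": TCP position; "orientation": TCP orientation; "wrist_force": force on the tool from outside, world axes, zero at the start; "torque": the same for the moment, N m; "gripper_width": finger opening in m.
Only numpy, scipy, OpenCV 4.12 (cv2) and the standard library are available. Lean on these libraries where they do the work, as an engineer would, in place of code of your own. Each camera call takes 0.05 s, during which the arm holds its last target. There are 200 camera calls.

## Working session

There is one attempt and no reset: what is moved stays moved. The work goes in short steps, Python scripts to look and compute and a shell command to move; the robot and the scene stay as the last step left them, time stands still between calls to the robot, and variables do not carry over. Pictures are saved under pics/ and viewed, about 12 in all and at most 16, crops included, and the job is handed in when it is done.

```bash
ls; mkdir -p pics; cat > h.py <<'E'
import numpy as np, cv2, sys
from workcell import sensors, viewer, order
from scipy.spatial.transform import Rotation as R
def pose():
    s=sensors.sense(); T=np.eye(4); q=s['orientation']
    T[:3,:3]=R.from_quat([q[1],q[2],q[3],q[0]]).as_matrix(); T[:3,3]=s['tool_pos']; return T,s
def cap(name,fn=None):
    T,s=pose(); c=viewer.capture(name)
    c['E']=T@np.array(c['T_tool_cam']) if name=='wrist' else np.array(c['extrinsics'])
    c['f']=c['frame'].shape[0]/2/np.tan(np.radians(c['vfov'])/2)
    if fn: cv2.imwrite('pics/'+fn,c['frame'])
    return c
def pts(c):
    z=c['range_z']; v,u=np.mgrid[:z.shape[0],:z.shape[1]]
    p=np.stack([(u-c['cx'])/c['f']*z,(v-c['cy'])/c['f']*z,z],-1)
    w=p@c['E'][:3,:3].T+c['E'][:3,3]; w[z==0]=np.nan; return w
E
python3 - <<'E'
from h import *
a=cap('scene','s1.png');b=cap('side','d1.png')
for n,c in(('s',a),('d',b)): print(c['vfov'],c['cx'],c['cy'],c['E'].round(3).tolist()); np.save(n+'1.npy',pts(c))
s=pose();print(s[0].round(3),s[1])
E
```

```text
pics
56.12069289439447 281.2030575093222 210.93135478678994 [[-0.033, 0.657, -0.753, 1.308], [0.999, 0.005, -0.038, 0.025], [-0.021, -0.754, -0.657, 0.851], [0.0, 0.0, 0.0, 1.0]]
50.65111022121956 275.7700105578787 202.87486577043273 [[-0.923, -0.228, 0.311, 0.068], [-0.385, 0.498, -0.777, 1.117], [0.023, -0.837, -0.547, 0.963], [0.0, 0.0, 0.0, 1.0]]
[[ 0.353 -0.     0.936  0.194]
 [-0.936  0.001  0.353 -0.514]
 [-0.001 -1.     0.     0.242]
 [ 0.     0.     0.     1.   ]] {'time': 0.1, 'qpos': array([-1.36260443e+00,  2.59135129e-01,  2.08514790e-02,  1.33370068e+00,
        4.31071757e-06,  1.41819466e+00]), 'qvel': array([ 0.0008507 , -0.00054692,  0.003136  ,  0.00177967,  0.00136539,
        0.00154134]), 'tau': array([ 5.38688284e-03, -5.56691337e+01,  3.45071447e+01,  1.16234689e-02,
       -1.82150447e-04,  8.17216694e-08]), 'tool_pos': array([ 0.19410658, -0.51436094,  0.24173247]), 'orientation': array([ 0.58188589, -0.58130641,  0.40248035, -0.40187216]), 'wrist_force': array([-0.20287466, -0.28725767, -0.10257652]), 'torque': array([0.02441358, 0.05635175, 0.01728704]), 'gripper_width': 0.08527630188242317}
```

View pics/s1.png

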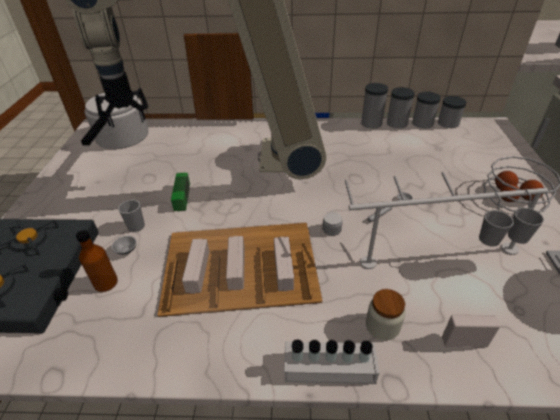

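View pics/d1.png

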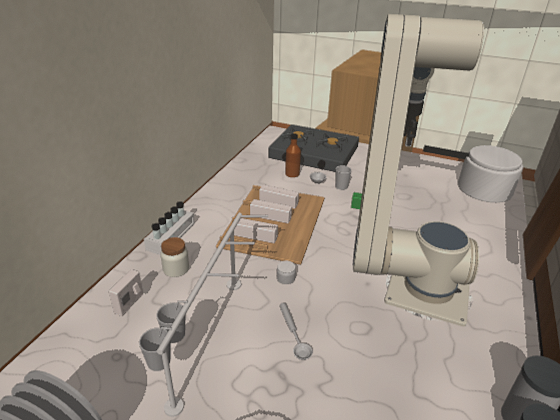

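```bash
cat > m.py <<'E'
from h import *
for n in 'sd':
    w=np.load(n+'1.npy'); im=cv2.imread('pics/%s1.png'%n)
    hsv=cv2.cvtColor(im,cv2.COLOR_BGR2HSV)
    bd=(abs(w[...,2]-.012)<.006)&(hsv[...,1]>80)&(hsv[...,0]<25)&(w[...,0]>.3)&(w[...,0]<.8)
    p=w[bd]; 
    if n=='s': r=cv2.minAreaRect(p[:,:2].astype(np.float32)*1000); print('board',r)
    m=((abs(w[...,2]-.062)<.007)&(hsv[...,1]<80)&(w[...,1]<.15)).astype(np.uint8)
    k,l,st,_=cv2.connectedComponentsWithStats(m)
    for i in range(1,k):
        if st[i,4]>80:
            p=w[l==i]; print(n,'top',st[i].tolist(),np.median(p,0).round(3),cv2.minAreaRect(p[:,:2].astype(np.float32)*1000))
    m=((w[...,2]>.195)&(w[...,2]<.25)&(w[...,0]>.3)&(w[...,0]<.9)&(w[...,1]>-.2)&(w[...,1]<.6)).astype(np.uint8)
    k,l,st,_=cv2.connectedComponentsWithStats(m)
    for i in range(1,k):
        if st[i,4]>30:
            p=w[l==i]; print(n,'bar',st[i].tolist(),p.min(0).round(3),p.max(0).round(3),np.median(p,0).round(3))
E
python3 m.py; python3 - <<'E'
import cv2
a=cv2.imread('pics/s1.png')[170:330,150:430]; cv2.imwrite('pics/s1c.png',cv2.resize(a,(800,457),interpolation=2))
E
```

```text
board ((588.66796875, -259.70965576171875), (300.8060607910156, 675.9581298828125), 6.819185733795166)
s top [146, 99, 47, 5, 136] [-0.355 -0.562  0.061] ((-355.05047607421875, -557.2752075195312), (213.2964630126953, 21.579492568969727), 89.63319396972656)
s top [97, 120, 49, 19, 164] [-0.056 -0.666  0.062] ((-81.99260711669922, -672.3739013671875), (69.64591217041016, 198.27947998046875), 35.456390380859375)
s top [0, 218, 22, 25, 367] [ 0.489 -0.828  0.062] ((481.6754150390625, -828.0252685546875), (121.2221908569336, 56.536102294921875), 32.536258697509766)
s top [19, 219, 32, 9, 174] [ 0.459 -0.771  0.062] ((464.4935302734375, -771.5341796875), (96.10038757324219, 40.331321716308594), 89.4789810180664)
s top [0, 219, 94, 104, 4962] [ 0.636 -0.653  0.062] ((621.3615112304688, -699.4338989257812), (359.32183837890625, 223.38560485839844), 0.24880363047122955)
s top [226, 236, 18, 44, 666] [ 0.602 -0.139  0.066] ((591.1286010742188, -140.52452087402344), (151.39675903320312, 42.144371032714844), 5.269500255584717)
s top [274, 237, 20, 44, 652] [ 0.605 -0.01   0.066] ((594.057983398
[... 1123 characters left out ...]
 199, 42, 16, 332] [ 0.587 -0.133  0.064] ((590.1602783203125, -136.93609619140625), (148.94961547851562, 53.1443977355957), 6.398144245147705)
d top [236, 218, 42, 15, 359] [ 0.583 -0.003  0.064] ((585.457763671875, -7.821992874145508), (136.33274841308594, 49.82074737548828), 5.092411994934082)
d top [552, 247, 8, 41, 89] [-0.353 -0.202  0.061] ((-353.07061767578125, -197.44715881347656), (195.0741424560547, 4.091775417327881), 89.94146728515625)
d top [408, 276, 49, 18, 165] [-0.003  0.066  0.062] ((-4.77276611328125, 50.69634246826172), (136.09996032714844, 50.591243743896484), 5.8804097175598145)
d bar [171, 212, 97, 119, 1005] [0.442 0.154 0.196] [0.57  0.6   0.239] [0.522 0.414 0.222]
```

View pics/s1c.png

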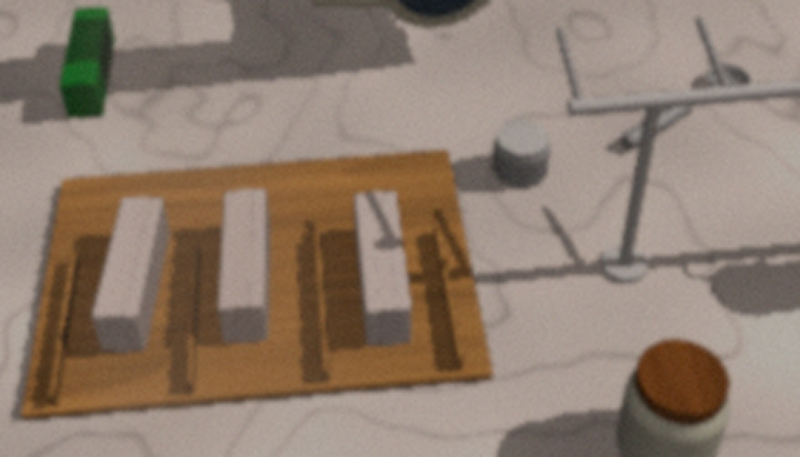

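```bash
python3 - <<'E'
from h import *
print(np.array(viewer.capture('wrist')['T_tool_cam']).round(3))
for n in 'sd':
    w=np.load(n+'1.npy')
    m=(w[...,2]>.195)&(w[...,2]<.25)&(w[...,0]>.4)&(w[...,0]<.6)&(w[...,1]>.1)&(w[...,1]<.66)
    p=w[m]
    b=p[(p[:,0]>.5)&(p[:,2]>.208)&(p[:,2]<.228)]
    for _ in range(4):
        k=np.polyfit(b[:,1],b[:,0],1); b=b[abs(b[:,0]-np.polyval(k,b[:,1]))<.012]
    print(n,'bar x=',k,'y range',np.percentile(b[:,1],[0,2,50,98,100]).round(3),b[:,2].mean(),len(b))
    q=p[p[:,0]<np.polyval(k,p[:,1])-.02]
    o=q[:,1].argsort(); q=q[o]
    for g in np.split(q,np.where(np.diff(q[:,1])>.04)[0]+1):
        if len(g)<5: continue
        print(' peg',len(g),g.min(0).round(3),g.max(0).round(3),np.polyfit(g[:,0],g[:,1],1).round(3),np.polyfit(g[:,0],g[:,2],1).round(3), g[g[:,0].argsort()[:5]].mean(0).round(3))
w=np.load('s1.npy')
m=(abs(w[...,2]-.012)<.005)&(cv2.cvtColor(cv2.imread('pics/s1.png'),cv2.COLOR_BGR2HSV)[...,1]>80)&(w[...,1]>-.4)&(w[...,1]<.15)&(w[...,0]>.35)&(w[...,0]<.85)
print(cv2.minAreaRect(w[m][:,:2].astype(np.float32)*1000))
E
```

```text
[[ 1.    -0.    -0.001  0.   ]
 [ 0.001 -0.303  0.953 -0.131]
 [-0.    -0.953 -0.303  0.077]
 [ 0.     0.     0.     1.   ]]
s bar x= [-0.13859969  0.59065593] y range [0.154 0.163 0.392 0.642 0.659] 0.2206344215222814 1084
 peg 60 [0.479 0.15  0.222] [0.547 0.163 0.239] [0.134 0.088] [-0.203  0.335] [0.482 0.153 0.238]
 peg 67 [0.46  0.278 0.219] [0.53  0.292 0.239] [0.139 0.216] [-0.219  0.339] [0.464 0.28  0.238]
 peg 64 [0.441 0.407 0.22 ] [0.511 0.42  0.238] [0.144 0.345] [-0.224  0.337] [0.445 0.41  0.237]
d bar x= [-0.13261123  0.58320162] y range [0.156 0.171 0.447 0.632 0.659] 0.220911216547764 790
 peg 43 [0.478 0.154 0.222] [0.541 0.165 0.239] [0.106 0.106] [-0.224  0.344] [0.48  0.157 0.236]
 peg 68 [0.46  0.28  0.219] [0.524 0.295 0.239] [0.132 0.222] [-0.207  0.332] [0.462 0.283 0.235]
 peg 75 [0.442 0.41  0.221] [0.506 0.423 0.239] [0.129 0.355] [-0.203  0.326] [0.444 0.412 0.235]
((573.52001953125, -133.03590393066406), (300.8060607910156, 420.80560302734375), 6.819185733795166)
```

```bash
cat >> h.py <<'E'
def tgt(pos,yaw,tilt=0,roll=0):
    """grasp-B pose: yaw=direction (deg) of case/spreader +x ; tool z=-that, y down; tilt deg mouth-down (points forward)"""
    a=np.radians(yaw); X=np.array([np.cos(a),np.sin(a),0]); U=np.array([0,0,1.])
    M=np.stack([np.cross(U,X),-U,-X],1)
    T=np.eye(4); T[:3,:3]=M@R.from_rotvec([-np.radians(tilt),0,0]).as_matrix(); T[:3,3]=pos; return T
def go(T):
    C,s=pose(); D=np.linalg.inv(C)@T
    print('row',np.r_[D[:3,3]*100,R.from_matrix(D[:3,:3]).as_rotvec()].round(3).tolist(),'| t',round(s['time'],1),'pos',s['tool_pos'].round(4),'w',round(s['gripper_width'],4),'F',s['wrist_force'].round(1))
E
python3 -m inch '[[0,-1,0,0,-1.1,0],[0,-3,0,0,-1.1,0],[0,-6,0,0,-1.1,0],[0,-6,0,0,-1.1,0],[0,-6,0,0,-1.1,0],[0,-6,0,0,-1.1,0],[0,-6,0,0,-1.1,0],[0,-6,0,0,-1.1,0]]' 0.75
python3 -m inch '[[0,0,0,0,-1.1,0],[0,0,0,0,-1.1,0],[0,0,0,0,-1.1,0],[0,0,0,0,-1.1,0],[0,0,0,0,-1.1,0],[0,0,0,0,-1.1,0],[0,0,0,0,-1.1,0],[0,0,0,0,-1.1,0]]'
python3 -c "
from h import *
go(tgt([.42,-.13,.26],5,30)); print(pose()[0].round(2),pose()[1]['qpos'].round(2))"
```

```text
time: 0.95
tool_pos: [0.1942, -0.5145, 0.302]
orientation: [0.706, -0.706, 0.037, -0.037]
wrist_force: [0.2, -0.2, -0.6]
gripper_width: 0.0641
time: 1.75
tool_pos: [0.1942, -0.5145, 0.302]
orientation: [0.621, -0.621, -0.338, 0.338]
wrist_force: [0.8, 0.0, 0.5]
gripper_width: 0.0639
row [44.545, 4.222, 1.967, -0.504, -0.647, -0.173] | t 1.8 pos [ 0.1942 -0.5145  0.302 ] w 0.0639 F [0.8 0.  0.5]
[[ 0.54 -0.   -0.84  0.19]
 [ 0.84  0.    0.54 -0.51]
 [ 0.   -1.    0.    0.3 ]
 [ 0.    0.    0.    1.  ]] [-1.36  0.25  0.16  1.48  0.   -0.79]
```

```bash

python3 -m inch '[[5,0,0.2,-0.06,-0.08,-0.02],[10,0,0.4,-0.12,-0.15,-0.04],[15,1,0.6,-0.2,-0.22,-0.06],[20,1,0.8,-0.25,-0.3,-0.08],[25,2,1,-0.3,-0.36,-0.1],[30,2,1.3,-0.35,-0.43,-0.12],[35,3,1.6,-0.4,-0.5,-0.14],[40,4,1.8,-0.45,-0.58,-0.16]]'
python3 -c "
from h import *
go(tgt([.42,-.13,.26],5,30)); print(pose()[1]['qpos'].round(2)); cap('wrist','w1.png')"
```

```text
time: 2.55
tool_pos: [0.3968, -0.172, 0.2632]
orientation: [-0.372, 0.594, 0.612, -0.366]
wrist_force: [1.3, -0.7, 0.2]
gripper_width: 0.0639
row [4.151, 1.445, -1.945, -0.05, -0.071, -0.016] | t 2.5 pos [ 0.3968 -0.172   0.2632] w 0.0639 F [ 1.3 -0.7  0.2]
[-0.85 -0.19 -0.49  0.97  0.37 -0.81]
```

View pics/w1.png

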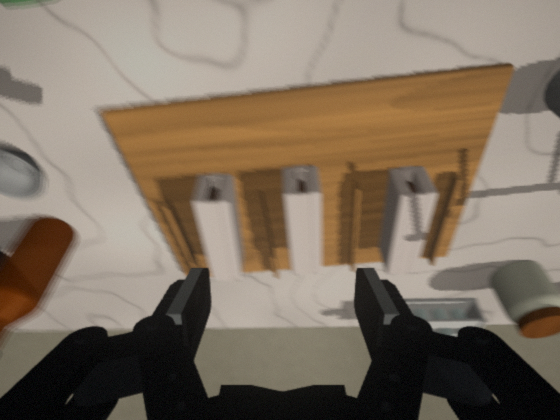

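```bash
python3 - <<'E'
import cv2
a=cv2.imread('pics/w1.png')[150:290,180:450]; cv2.imwrite('pics/w1c.png',cv2.resize(a,(800,415),interpolation=2))
E
```

```text
(no output)
```

View pics/w1c.png

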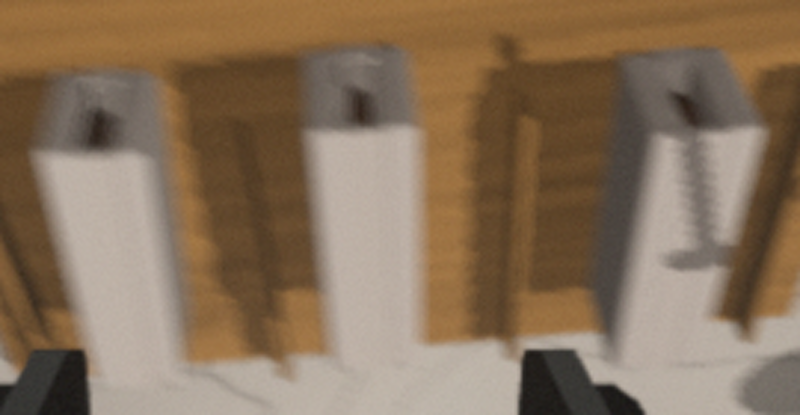

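```bash
python3 -c "
from h import *
go(tgt([.604,-.246,.13],1.4,0))"
```

```text
row [-8.825, 20.827, -12.27, 0.475, -0.004, 0.023] | t 2.6 pos [ 0.3975 -0.1662  0.2611] w 0.0645 F [-3.   5.8 -3.8]
```

```bash

python3 -m inch '[[-1.5,3,-2,0.08,0,0],[-3,6,-4,0.16,0,0],[-5,10,-6,0.24,0,0.01],[-6,14,-8,0.32,0,0.01],[-7,17,-10,0.4,0,0.02],[-8.8,20.8,-12.3,0.475,0,0.02],[-8.8,20.8,-12.3,0.475,0,0.02],[-8.8,20.8,-12.3,0.475,0,0.02]]' 0.7
python3 -c "
from h import *
go(tgt([.604,-.246,.13],1.4,0))
c=cap('wrist','w2.png');w=pts(c)
m=((abs(w[...,2]-.064)<.006)&(abs(w[...,1]+.246)<.07)&(abs(w[...,0]-.6)<.12)).astype(np.uint8)
k,l,st,_=cv2.connectedComponentsWithStats(m)
for i in range(1,k):
  if st[i,4]>300: print(st[i],np.median(w[l==i],0),cv2.minAreaRect(w[l==i][:,:2].astype(np.float32)*1000))
go(tgt([.604,-.246,.036],1.4,0))
"
```

```text
time: 3.4
tool_pos: [0.6018, -0.2557, 0.1275]
orientation: [0.501, -0.493, -0.502, 0.504]
wrist_force: [-0.3, 0.3, 1.3]
gripper_width: 0.0599
row [0.968, -0.248, -0.233, -0.01, -0.013, 0.005] | t 3.4 pos [ 0.6018 -0.2557  0.1275] w 0.0599 F [-0.3  0.3  1.3]
[  259   111    76   234 15965] [ 0.59089208 -0.24773506  0.06342626] ((603.1484375, -247.44094848632812), (150.2637939453125, 42.072792053222656), 1.1081634759902954)
row [0.943, 9.455, -0.344, -0.006, -0.013, 0.003] | t 3.5 pos [ 0.6013 -0.2557  0.1305] w 0.0596 F [0.3 0.1 0.3]
```

View pics/w2.png

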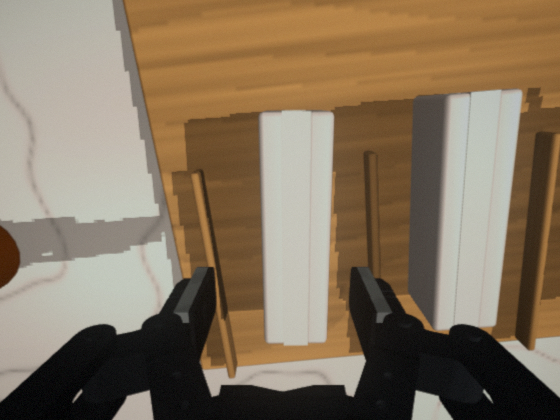

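```bash

python3 -m inch '[[0.4,0,-0.2,0,-0.01,0],[0.8,1,-0.3,0,-0.01,0],[0.8,3,-0.3,0,-0.01,0],[0.8,5,-0.3,0,-0.01,0],[0.8,7,-0.3,0,-0.01,0],[0.8,8.5,-0.3,0,-0.01,0],[0.8,9.4,-0.3,0,-0.01,0],[0.8,9.4,-0.3,0,-0.01,0]]'
python3 -m inch '[[0,0,0,0,0,0],[0,0,0,0,0,0],[0,0,0,0,0,0],[0,0,0,0,0,0],[0,0,0,0,0,0],[0,0,0,0,0,0],[0,0,0,0,0,0],[0,0,0,0,0,0]]' 0
python3 -c "
from h import *
C,s=pose();print(C.round(3),s['gripper_width'])
# case pose in tool frame (current, case resting)
K=np.eye(4);a=np.radians(1.1);K[:2,:2]=[[np.cos(a),-np.sin(a)],[np.sin(a),np.cos(a)]];K[:3,3]=[.603,-.2474,.012]
np.save('tk.npy',np.linalg.inv(C)@K);print(np.load('tk.npy').round(3))"
```

```text
time: 4.25
tool_pos: [0.6033, -0.2474, 0.038]
orientation: [0.496, -0.493, -0.504, 0.506]
wrist_force: [-0.2, 0.0, 0.2]
gripper_width: 0.0594
time: 5.05
tool_pos: [0.6046, -0.2481, 0.0392]
orientation: [0.496, -0.494, -0.505, 0.506]
wrist_force: [-2.3, 1.3, 7.7]
gripper_width: 0.0416
[[-0.021 -0.003 -1.     0.605]
 [ 1.     0.    -0.021 -0.248]
 [ 0.001 -1.     0.003  0.039]
 [ 0.     0.     0.     1.   ]] 0.04162917814210978
[[-0.002  1.     0.001  0.001]
 [-0.003  0.    -1.     0.027]
 [-1.    -0.002  0.003  0.001]
 [ 0.     0.     0.     1.   ]]
```

```bash
cat >> h.py <<'E'
def caseposes(K0,tk,d,seq):
    """K0 resting case pose; seq of (tilt deg, eye height, dx); tool target rows relative to current pose"""
    C,_=pose(); E=np.array([-.075-d,0,.026]); ex=(K0[:3,:3]@E+K0[:3,3])
    for t,z,dx in seq:
        K=np.eye(4); K[:3,:3]=K0[:3,:3]@R.from_rotvec([0,-np.radians(t),0]).as_matrix()
        p=ex+dx*K0[:3,0]; p[2]=z; K[:3,3]=p-K[:3,:3]@E
        D=np.linalg.inv(C)@K@np.linalg.inv(tk)
        print(t,z,np.r_[D[:3,3]*100,R.from_matrix(D[:3,:3]).as_rotvec()].round(2).tolist())
E
python3 -c "
from h import *
C,s=pose();tk=np.load('tk.npy');K0=C@tk;np.save('K0.npy',K0)
caseposes(K0,tk,.058,[(0,.05,0),(8,.046,0),(16,.042,0),(24,.036,0),(32,.030,0)])"
```

```text
0 0.05 [0.0, -1.2, 0.0, 0.0, 0.0, -0.0]
8 0.046 [0.0, -2.67, 0.16, -0.14, -0.0, 0.0]
16 0.042 [0.0, -4.1, 0.57, -0.28, -0.0, 0.0]
24 0.036 [0.0, -5.26, 1.23, -0.42, -0.0, 0.0]
32 0.03 [0.01, -6.31, 2.13, -0.56, -0.0, 0.0]
```

```bash

python3 -m inch '[[0,-0.6,0,0,0,0],[0,-1.2,0,0,0,0],[0,-2.7,0.16,-0.14,0,0],[0,-4.1,0.57,-0.28,0,0],[0,-5.26,1.23,-0.42,0,0],[0,-6.3,2.13,-0.56,0,0],[0,-6.3,2.13,-0.56,0,0],[0,-6.3,2.13,-0.56,0,0]]'
python3 -m inch '[[0,0,0,0,0,0],[0,0,0,0,0,0],[0,0,0,0,0,0],[0,0,0,0,0,0],[0,0,0,0,0,0],[0,0,0,0,0,0]]'
python3 -c "
from h import *
C,s=pose();tk=np.load('tk.npy');K0=np.load('K0.npy')
K=C@tk;print('case tilt',np.degrees(np.arcsin(K[2,0])),'E',(K@[-.133,0,.026,1])[:3])
caseposes(K0,tk,.058,[(32,.03,0),(24,.03,0),(18,.03,0),(12,.031,0),(6,.036,0),(0,.040,0),(0,.0375,0)])
c=cap('wrist','w3.png')"
```

```text
time: 5.85
tool_pos: [0.5824, -0.2488, 0.1013]
orientation: [-0.341, 0.612, 0.624, -0.347]
wrist_force: [0.9, -0.0, -0.6]
gripper_width: 0.0415
time: 6.45
tool_pos: [0.5832, -0.2483, 0.1006]
orientation: [-0.341, 0.611, 0.625, -0.347]
wrist_force: [0.8, -0.4, -1.0]
gripper_width: 0.0415
case tilt 31.963414063397092 E [ 0.46970795 -0.24957722  0.02831629]
32 0.03 [-0.02, -0.14, -0.11, -0.0, -0.0, 0.0]
24 0.03 [-0.03, 1.74, -0.01, 0.14, -0.0, 0.0]
18 0.03 [-0.03, 3.13, 0.24, 0.24, -0.0, 0.0]
12 0.031 [-0.03, 4.39, 0.59, 0.35, -0.0, 0.0]
6 0.036 [-0.04, 5.27, 0.86, 0.45, -0.0, 0.0]
0 0.04 [-0.04, 6.17, 1.31, 0.56, -0.0, 0.0]
0 0.0375 [-0.04, 6.38, 1.44, 0.56, -0.0, 0.0]
```

View pics/w3.png

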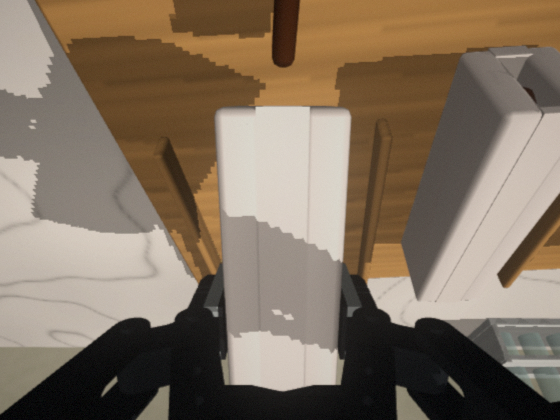

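```bash
python3 - <<'E'
from h import *
c=cap('wrist');w=pts(c);K=np.linalg.inv(pose()[0]@np.load('tk.npy'))
for r in range(2,125,8):
    print(r,c['frame'][r,284],w[r,284].round(3),(K[:3,:3]@w[r,284]+K[:3,3]).round(3))
for n in('scene','side'):
    c=cap(n); w=pts(c); f=c['frame'].astype(int)
    m=(w[...,2]>.018)&(w[...,2]<.16)&(w[...,0]>.36)&(w[...,0]<.62)&(abs(w[...,1]+.248)<.06)&(f.max(-1)<95)&(f[...,2]>f[...,0]+15)
    p=w[m];print(n,m.sum(),p.min(0) if len(p) else 0,p.max(0) if len(p) else 0)
    if n=='side': 
        v,u=np.where(m); print(u.min(),u.max(),v.min(),v.max())
        cv2.imwrite('pics/d3.png',cv2.resize(c['frame'][140:240,220:340],(720,600),interpolation=cv2.INTER_CUBIC))
E
```

```text
2 [14 31 54] [ 0.487 -0.25   0.051] [-0.106 -0.001  0.036]
10 [15 29 59] [ 0.489 -0.25   0.051] [-0.104 -0.001  0.035]
18 [17 30 60] [ 0.491 -0.25   0.052] [-0.102 -0.001  0.035]
26 [19 33 62] [ 0.494 -0.25   0.052] [-0.1   -0.001  0.033]
34 [14 34 63] [ 0.496 -0.25   0.053] [-0.098 -0.001  0.033]
42 [18 35 64] [ 0.498 -0.25   0.054] [-0.095 -0.001  0.033]
50 [23 39 68] [ 0.501 -0.25   0.054] [-0.093 -0.001  0.031]
58 [17 37 68] [ 0.503 -0.25   0.054] [-0.091 -0.001  0.03 ]
66 [23 38 59] [ 0.506 -0.25   0.054] [-0.088 -0.001  0.028]
74 [ 62 113 156] [ 0.531 -0.249  0.012] [-0.089 -0.    -0.02 ]
82 [ 69 124 171] [ 0.535 -0.249  0.012] [-0.086 -0.    -0.023]
90 [ 73 130 173] [ 0.54  -0.249  0.012] [-0.082 -0.    -0.025]
98 [ 76 127 174] [ 0.544 -0.249  0.012] [-0.078 -0.    -0.027]
106 [156 169 180] [ 0.529 -0.249  0.043] [-0.075 -0.001  0.006]
114 [200 211 218] [ 0.507 -0.25   0.082] [-0.073 -0.001  0.051]
122 [200 212 217] [ 0.509 -0.25   0.083] [-0.071 -0.001  0.052]
scene 110 [ 0.40098441 -0.30760805  0.01974686] [ 0.61997382 -0.1883848   0.15849668]
side 137 [ 0.38479292 -0.30139252  0.0181625 ] [ 0.61341743 -0.22759333  0.15991171]
281 331 173 214
```

View pics/d3.png

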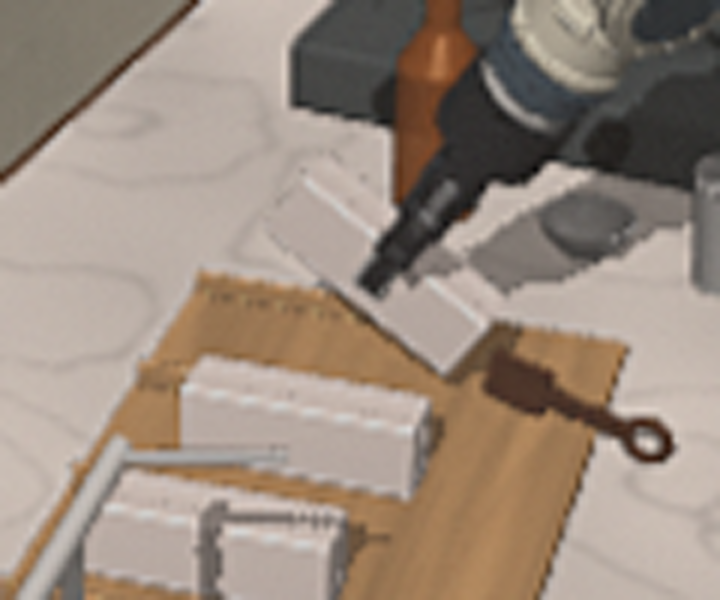

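```bash
python3 -c "
from h import *
C,s=pose();tk=np.load('tk.npy');K0=np.load('K0.npy')
caseposes(K0,tk,.058,[(32,.04,.02),(32,.04,.035),(24,.04,.035),(16,.04,.035),(8,.045,.035),(0,.045,.035),(0,.0375,.035)])"
```

```text
32 0.04 [-0.02, 0.09, -2.35, -0.0, -0.0, 0.0]
32 0.04 [-0.02, 0.88, -3.62, -0.0, -0.0, 0.0]
24 0.04 [-0.02, 2.75, -3.51, 0.14, -0.0, 0.0]
16 0.04 [-0.03, 4.6, -3.14, 0.28, -0.0, 0.0]
8 0.045 [-0.03, 5.94, -2.79, 0.42, -0.0, 0.0]
0 0.045 [-0.03, 7.61, -1.93, 0.56, -0.0, 0.0]
0 0.0375 [-0.03, 8.25, -1.53, 0.56, -0.0, 0.0]
```

```bash

python3 -m inch '[[0,0.1,-1.2,0,0,0],[0,0.1,-2.35,0,0,0],[0,0.9,-3.6,0,0,0],[0,2.75,-3.5,0.14,0,0],[0,4.6,-3.1,0.28,0,0],[0,5.9,-2.8,0.42,0,0],[0,7.6,-1.9,0.56,0,0],[0,7.6,-1.9,0.56,0,0]]'
python3 -m inch '[[0,0,0.1,0,0,0],[0,0.3,0.2,0,0,0],[0,0.6,0.2,0,0,0],[0,0.6,0.2,0,0,0],[0,0.6,0.2,0,0,0]]'
python3 -m inch '[[0,0,0,0,0,0],[0,0,0,0,0,0],[0,0,0,0,0,0],[0,0,0,0,0,0]]' 0.7
python3 -m inch '[[0,-2,0,0,0,0],[0,-4,0,0,0,0],[0,-8,1,0,0,0],[0,-11,4,0,0,0],[0,-13,8,0,0,0],[0,-13,12,0,0,0],[0,-13,12,0,0,0],[0,-13,12,0,0,0]]'
python3 - <<'E'
from h import *
go(tgt([.48,-.25,.1],1.1,0))
c=cap('wrist','w4.png');w=pts(c);f=c['frame'].astype(int)
m=((f.max(-1)<95)&(f[...,2]>f[...,0]+15)&(w[...,2]>.005)&(w[...,2]<.07)&(abs(w[...,1]+.25)<.06)&(w[...,0]<.52)).astype(np.uint8)
k,l,st,_=cv2.connectedComponentsWithStats(m)
for i in range(1,k):
  if st[i,4]>150: p=w[l==i];print(st[i],p.min(0).round(3),p.max(0).round(3),cv2.minAreaRect(p[:,:2].astype(np.float32)*1000))
E
```

```text
time: 7.45
tool_pos: [0.6416, -0.246, 0.0409]
orientation: [0.498, -0.49, -0.503, 0.508]
wrist_force: [1.8, -0.2, -2.2]
gripper_width: 0.0416
time: 7.95
tool_pos: [0.637, -0.2475, 0.0414]
orientation: [0.496, -0.494, -0.504, 0.506]
wrist_force: [-0.2, -0.4, -1.1]
gripper_width: 0.0416
time: 8.35
tool_pos: [0.6373, -0.2472, 0.0403]
orientation: [0.496, -0.493, -0.504, 0.506]
wrist_force: [0.8, -0.1, 0.0]
gripper_width: 0.0596
time: 9.15
tool_pos: [0.5176, -0.2501, 0.1715]
orientation: [0.496, -0.494, -0.504, 0.506]
wrist_force: [0.2, -0.8, -0.2]
gripper_width: 0.0596
row [0.074, 7.16, 3.735, -0.004, 0.001, 0.001] | t 9.2 pos [ 0.5176 -0.2501  0.1715] w 0.0596 F [ 0.2 -0.8 -0.2]
[ 277   23   24  175 1768] [ 0.386 -0.255  0.006] [ 0.509 -0.24   0.055] ((447.6559143066406, -247.8025360107422), (9.455839157104492, 124.10610961914062), 86.58155059814453)
```

View pics/w4.png

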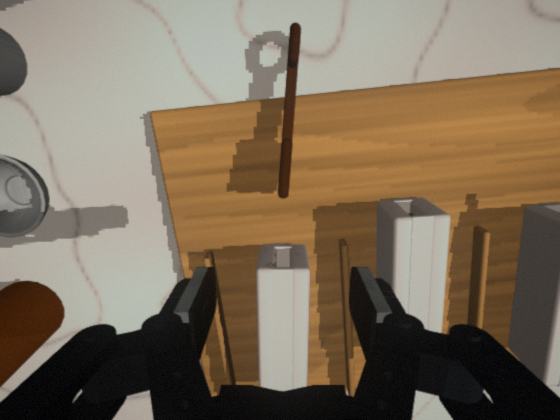

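```bash
python3 -c "
from h import *
go(tgt([.440,-.2472,.027],-3.4,0))"
```

```text
row [0.433, 14.439, 7.77, -0.004, 0.08, 0.001] | t 9.2 pos [ 0.5183 -0.2501  0.1711] w 0.0594 F [-0.1 -0.6  1.2]
```

```bash

python3 -m inch '[[0.2,0,3,0,0.04,0],[0.4,1,6,0,0.08,0],[0.43,4,7.8,0,0.08,0],[0.43,8,7.8,0,0.08,0],[0.43,11,7.8,0,0.08,0],[0.43,11.5,7.8,0,0.08,0],[0.43,11.5,7.8,0,0.08,0],[0.43,11.5,7.8,0,0.08,0]]'
python3 -c "
from h import *
go(tgt([.440,-.2472,.027],-3.4,0))"
```

```text
time: 10.0
tool_pos: [0.4405, -0.2475, 0.0572]
orientation: [0.516, -0.513, -0.484, 0.486]
wrist_force: [-0.8, -0.4, -0.1]
gripper_width: 0.0597
row [0.03, 3.016, 0.041, -0.004, 0.001, 0.0] | t 10.0 pos [ 0.4405 -0.2475  0.0572] w 0.0597 F [-0.8 -0.4 -0.1]
```

```bash

python3 -m inch '[[0,1,0,0,0,0],[0,2,0,0,0,0],[0,3,0,0,0,0],[0,3,0,0,0,0],[0,3,0,0,0,0]]'
python3 -m inch '[[0,0,0,0,0,0],[0,0,0,0,0,0],[0,0,0,0,0,0],[0,0,0,0,0,0],[0,0,0,0,0,0],[0,0,0,0,0,0],[0,0,0,0,0,0],[0,0,0,0,0,0]]' 0
python3 -m inch '[[0,-1,0,0,0,0],[0,-3,0,0,0,0],[0,-6,0,0,0,0],[0,-10,0,0,0,0],[0,-15,0,0,0,0],[0,-20,0,0,0,0],[0,-24,0,0,0,0],[0,-24,0,0,0,0]]'
python3 -c "
from h import *
C,s=pose();print(s['gripper_width'],s['tool_pos'],s['qpos'].round(2))
c=cap('wrist','w5.png');w=pts(c);f=c['frame'].astype(int)
wt=(w-C[:3,3])@C[:3,:3]
m=(f.max(-1)<95)&(f[...,2]>f[...,0]+15)&(abs(wt[...,0])<.02)&(wt[...,1]>-.06)&(wt[...,1]<.06)
p=wt[m];print(len(p),p.min(0).round(3),p.max(0).round(3))
v,u=np.where(m);print(u.min(),u.max(),v.min(),v.max())
"
```

```text
time: 10.5
tool_pos: [0.439, -0.2468, 0.0258]
orientation: [0.516, -0.513, -0.484, 0.486]
wrist_force: [0.7, -0.1, 0.6]
gripper_width: 0.0597
time: 11.3
tool_pos: [0.4393, -0.2471, 0.0263]
orientation: [0.516, -0.513, -0.484, 0.486]
wrist_force: [0.1, 0.3, 3.9]
gripper_width: 0.0062
time: 12.1
tool_pos: [0.4414, -0.2482, 0.2722]
orientation: [-0.513, 0.516, 0.485, -0.485]
wrist_force: [-0.1, -1.0, -1.0]
gripper_width: 0.0061
0.006136299139236057 [ 0.44141436 -0.24816142  0.2721611 ] [-0.68  0.17 -0.01  1.38 -0.   -0.62]
4102 [-0.018 -0.04  -0.033] [0.02  0.012 0.056]
229 342 157 390
```

View pics/w5.png

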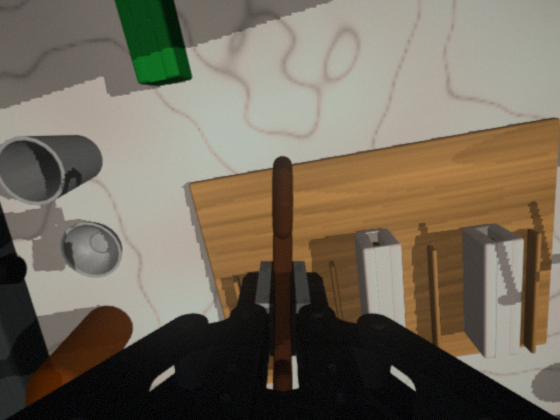

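```bash
cat >> h.py <<'E'
def eye():
    C,s=pose(); c=cap('wrist'); w=(pts(c)-C[:3,3])@C[:3,:3]; f=c['frame'].astype(int)
    m=(f.max(-1)<110)&(f[...,2]>f[...,0]+12)&(abs(w[...,0])<.009)&(w[...,1]>-.06)&(w[...,1]<.07)&(w[...,2]>.018)&(w[...,2]<.1)
    p=w[m]; print('n',len(p),'x',np.median(p[:,0]).round(4))
    prof=np.array([[z,np.median(p[abs(p[:,2]-z)<.0015,1])] for z in np.arange(.018,p[:,2].max(),.003) if (abs(p[:,2]-z)<.0015).sum()>3])
    print((prof*1000).round(1).tolist()); return p,prof
E
python3 -c "
from h import *
from scipy.optimize import least_squares
p,pr=eye()
for lo in(.024,.028,.032):
  q=p[p[:,2]>lo]
  r=least_squares(lambda a:np.hypot(q[:,2]-a[0],q[:,1]-a[1])-.018,[.038,0],loss='soft_l1',f_scale=.002);print(lo,r.x.round(4),r.cost)
"
```

```text
n 1920 x -0.0005
[[18.0, -0.2], [21.0, 0.1], [24.0, 0.6], [27.0, -2.4], [30.0, -5.3], [33.0, -6.0], [36.0, -6.6], [39.0, -7.2], [42.0, -7.5], [45.0, -5.9], [48.0, -4.1], [51.0, -2.2], [54.0, 2.6]]
0.024 [0.0384 0.0109] 0.0008073124634379708
0.028 [0.0382 0.0108] 0.0007437208556720673
0.032 [0.0382 0.0108] 0.0006901717324854886
```

```bash
cat >> h.py <<'E'
TIP=np.array([[.481,.155,.2335],[.462,.2815,.2335],[.444,.411,.2335]])
XR=np.array([np.cos(.136),np.sin(.136),0])
ROOT=TIP+.085*XR-[0,0,.0185]
def eyetgt(peg,out,e,yaw=97.8,tilt=-15,up=0):
    T=tgt([0,0,0],yaw,tilt); u=(TIP[peg-1]-ROOT[peg-1])/.085
    T[:3,3]=ROOT[peg-1]+u*out+[0,0,up]-T[:3,:3]@np.array(e); return T
E
python3 -c "
from h import *
e=[-.0005,.0108,.0382]
T=eyetgt(3,.13,e); print(T[:3,3]); go(T)"
```

```text
[0.3935331  0.44415735 0.24383923]
row [68.749, 2.377, 8.755, 0.188, -1.754, 0.234] | t 12.2 pos [ 0.4403 -0.2473  0.2672] w 0.0059 F [-0.4  0.  -1. ]
```

```bash

python3 -m inch '[[3,0,1,0.01,-0.12,0.01],[7,0,2,0.02,-0.25,0.03],[11,0,3,0.03,-0.37,0.05],[16,0,4,0.05,-0.5,0.06],[20,0,5,0.06,-0.62,0.08],[25,0,5,0.08,-0.75,0.09],[30,0,5,0.1,-0.88,0.1],[34,0,5,0.1,-1,0.12]]'
python3 -c "
from h import *
e=[-.0005,.0108,.0382]
T=eyetgt(3,.13,e); go(T);print(pose()[1]['qpos'].round(2))"
```

```text
time: 13.0
tool_pos: [0.4096, 0.0973, 0.2655]
orientation: [0.215, -0.216, -0.618, 0.725]
wrist_force: [0.8, 0.9, -0.4]
gripper_width: 0.0061
row [21.493, -2.774, -27.216, 0.095, -0.748, 0.107] | t 13.0 pos [0.4096 0.0973 0.2655] w 0.0061 F [ 0.8  0.9 -0.4]
[ 0.13  0.08 -0.15  1.4  -0.14 -0.82]
```

```bash

python3 -m inch '[[-1,-1,1.5,0.02,-0.14,0.02],[-1,-2,1,0.03,-0.28,0.04],[1,-2.7,-1,0.05,-0.42,0.06],[4,-2.7,-5,0.07,-0.56,0.08],[7,-2.7,-9,0.09,-0.7,0.1],[10,-2.7,-12.7,0.095,-0.748,0.107],[13,-2.7,-16.5,0.095,-0.748,0.107],[16,-2.7,-20.5,0.095,-0.748,0.107]]'
python3 -m inch '[[1.5,0,-3.5,0,0,0],[1.5,0,-3.5,0,0,0],[1.5,0,-3.5,0,0,0]]'
python3 -c "
from h import *
e=[-.0005,.0108,.0382]
T=eyetgt(3,.13,e); go(T);print(pose()[1]['qpos'].round(2))"
```

```text
time: 13.8
tool_pos: [0.4005, 0.3577, 0.2552]
orientation: [-0.052, 0.039, -0.607, 0.792]
wrist_force: [1.6, -1.3, 0.1]
gripper_width: 0.0059
time: 14.1
tool_pos: [0.3816, 0.388, 0.2459]
orientation: [-0.052, 0.04, -0.607, 0.792]
wrist_force: [-0.8, -0.1, -0.4]
gripper_width: 0.0066
row [-1.919, -1.212, -5.28, -0.002, -0.004, 0.001] | t 14.1 pos [0.3816 0.388  0.2459] w 0.0066 F [-0.8 -0.1 -0.4]
[ 0.75  0.36  0.15  1.52 -0.21 -0.94]
```

```bash

python3 -m inch '[[-1,-0.6,-2.7,0,0,0],[-1.9,-1.2,-5.3,0,0,0],[-1.9,-1.2,-5.3,0,0,0],[-1.9,-1.2,-5.3,0,0,0],[-1.9,-1.2,-5.3,0,0,0]]'
cat >> h.py <<'E'
def rail(c,peg):
    w=pts(c); f=c['frame'].astype(int); g=(f.max(-1)-f.min(-1)<40)
    t=TIP[peg-1]; d=w-t; s=-(d@XR); lat=d@np.array([-XR[1],XR[0],0])
    q=w[(s>-.075)&(s<.01)&(abs(lat)<.012)&(abs(d[...,2])<.03)&g]; dd=q-t; s=-(dd@XR); l=dd@np.array([-XR[1],XR[0],0])
    print('peg n',len(q),'lat med',np.median(l).round(4),'tip s',np.percentile(s,[98,100]).round(4))
    for a in np.arange(-.07,.005,.01):
        k=abs(s-a)<.004
        if k.sum()>5: print('  s',a.round(3),'lat',np.percentile(l[k],[10,90]).round(4),'ztop-exp',(np.percentile(q[k,2],90)-.0035-t[2]-a*.2176).round(4))
E
python3 -c "
from h import *
e=[-.0005,.0108,.0382]
go(eyetgt(3,.13,e)); c=cap('wrist','w6.png'); rail(c,3); p,pr=eye()
go(eyetgt(3,.045,e))"
```

```text
time: 14.6
tool_pos: [0.3946, 0.4427, 0.2457]
orientation: [-0.052, 0.038, -0.607, 0.792]
wrist_force: [0.7, -1.3, 0.2]
gripper_width: 0.0067
row [0.085, 0.143, -0.2, -0.0, -0.008, -0.001] | t 14.6 pos [0.3946 0.4427 0.2457] w 0.0067 F [ 0.7 -1.3  0.2]
peg n 2126 lat med -0.0015 tip s [0.0014 0.0027]
  s -0.07 lat [-0.0042  0.0013] ztop-exp 0.0002
  s -0.06 lat [-0.0041  0.0013] ztop-exp 0.0001
  s -0.05 lat [-0.004   0.0013] ztop-exp -0.0
  s -0.04 lat [-0.0039  0.0013] ztop-exp 0.0001
  s -0.03 lat [-0.0043  0.0013] ztop-exp -0.0001
  s -0.02 lat [-0.0043  0.0013] ztop-exp -0.0001
  s -0.01 lat [-0.0042  0.0014] ztop-exp -0.0004
  s 0.0 lat [-0.0041  0.001 ] ztop-exp -0.0009
n 949 x 0.0005
[[18.0, -0.2], [21.0, 0.1], [24.0, 0.6], [27.0, -2.1], [30.0, -5.2], [33.0, -6.3], [36.0, -6.9], [39.0, -7.4], [42.0, -7.6], [45.0, -6.3], [48.0, -4.4], [51.0, -2.5], [54.0, 0.0]]
row [-8.414, 1.981, -0.728, 0.0, -0.008, -0.001] | t 14.7 pos [0.3945 0.443  0.2461] w 0.0062 F [-0.2  0.4 -0.1]
```

View pics/w6.png

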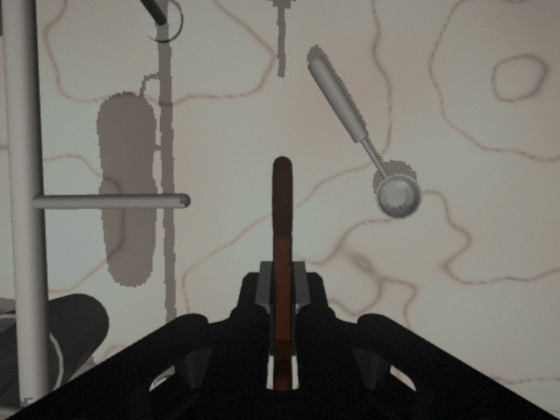

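```bash

python3 -m inch '[[-1,0.25,-0.3,0,0,0],[-2,0.5,-0.6,0,0,0],[-3.5,0.85,-0.6,0,0,0],[-5,1.2,-0.6,0,0,0],[-6.5,1.55,-0.6,0,0,0],[-8,1.9,-0.6,0,0,0],[-8.4,2,-0.6,0,0,0],[-8.4,2,-0.6,0,0,0]]'
python3 -c "
from h import *
e=[-.0005,.0108,.0382]
go(eyetgt(3,.045,e)); c=cap('wrist'); p,pr=eye()"
python3 -m inch '[[0,0.2,0,0,0,0],[0,0.3,0,0,0,0],[0,0.3,0,0,0,0],[0,0.3,0,0,0,0]]'
python3 -m inch '[[0,0,0,0,0,0],[0,0,0,0,0,0],[0,0,0,0,0,0],[0,0,0,0,0,0],[0,0,0,0,0,0],[0,0,0,0,0,0]]' 0.3
python3 -m inch '[[0,-1,0,0,0,0],[0,-2,0,0,0,0],[0,-4,0,0,0,0],[0,-7,0,0,0,0],[0,-10,0,0,0,0],[0,-12,0,0,0,0],[0,-12,0,0,0,0],[0,-12,0,0,0,0]]'
python3 -c "
from h import *
c=cap('side');cv2.imwrite('pics/d4.png',cv2.resize(c['frame'][190:350,130:330],(750,600),interpolation=2))"
```

```text
time: 15.5
tool_pos: [0.4785, 0.4553, 0.2241]
orientation: [-0.052, 0.038, -0.607, 0.792]
wrist_force: [-0.5, 0.3, -1.2]
gripper_width: 0.006
row [0.065, -0.127, -0.015, -0.0, -0.007, -0.0] | t 15.5 pos [0.4785 0.4553 0.2241] w 0.006 F [-0.5  0.3 -1.2]
n 1255 x 0.0005
[[18.0, -0.2], [21.0, 0.2], [24.0, 0.6], [27.0, -1.9], [30.0, -5.4], [33.0, -6.2], [36.0, -6.9], [39.0, -7.5], [42.0, -7.6], [45.0, -6.1], [48.0, -4.1], [51.0, -2.2], [54.0, 0.2]]
time: 16.0
tool_pos: [0.4775, 0.4548, 0.2223]
orientation: [-0.053, 0.038, -0.608, 0.792]
wrist_force: [-0.2, 0.2, 0.2]
gripper_width: 0.0062
time: 16.6
tool_pos: [0.4778, 0.4548, 0.222]
orientation: [-0.052, 0.038, -0.608, 0.792]
wrist_force: [-0.1, -0.2, 0.2]
gripper_width: 0.0259
time: 17.4
tool_pos: [0.4724, 0.4844, 0.3366]
orientation: [-0.053, 0.038, -0.608, 0.791]
wrist_force: [0.6, -0.9, -0.9]
gripper_width: 0.0259
```

View pics/d4.png

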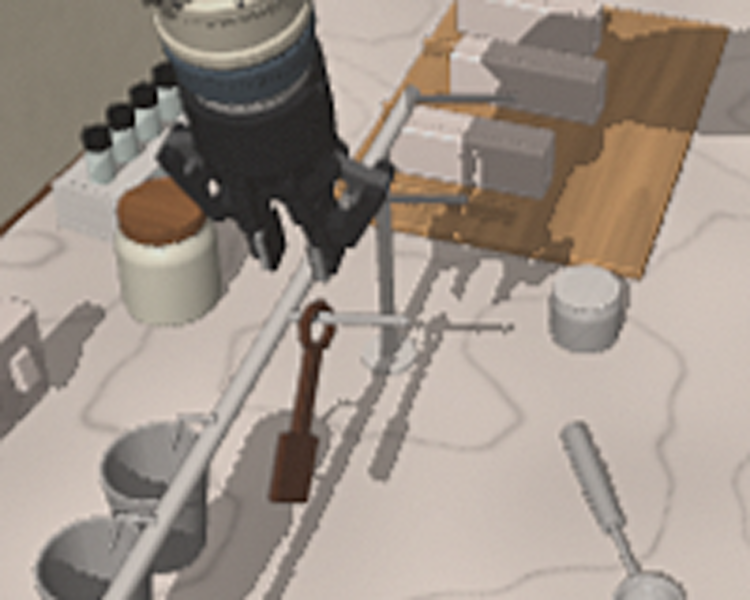

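```bash
python3 -c "
from h import *
go(tgt([.43,.1,.33],50,0));go(tgt([.59,-.14,.16],5,0))"
```

```text
row [9.189, 10.279, 36.101, -0.246, 0.823, -0.111] | t 17.4 pos [0.4723 0.4841 0.336 ] w 0.0257 F [ 0.9 -0.5 -0.7]
row [-3.511, 33.432, 56.684, -0.2, 1.604, -0.213] | t 17.4 pos [0.4723 0.4841 0.336 ] w 0.0257 F [ 0.9 -0.5 -0.7]
```

```bash

python3 -m inch '[[1,1,4,-0.03,0.1,-0.01],[2,2,8.5,-0.06,0.2,-0.03],[3,3.5,13,-0.09,0.3,-0.04],[4.5,5,17.5,-0.12,0.41,-0.055],[5.7,6.5,22.5,-0.15,0.51,-0.07],[7,7.8,27,-0.18,0.62,-0.08],[8,9,31.5,-0.21,0.72,-0.095],[9.2,10.3,36.1,-0.246,0.823,-0.11]]' 0.7
python3 -c "
from h import *
go(tgt([.59,-.14,.16],5,0))"
```

```text
time: 18.25
tool_pos: [0.4281, 0.0986, 0.3287]
orientation: [-0.243, 0.243, 0.665, -0.663]
wrist_force: [1.2, -0.2, 0.2]
gripper_width: 0.0596
row [-27.79, 16.808, 7.82, 0.002, 0.782, 0.002] | t 18.2 pos [0.4281 0.0986 0.3287] w 0.0596 F [ 1.2 -0.2  0.2]
```

```bash

python3 -m inch '[[-4,1,1,0,0.11,0],[-8,3,2,0,0.22,0],[-12,5.5,3,0,0.34,0],[-16,8,4.3,0,0.45,0],[-20,11,5.5,0,0.56,0],[-24,14,6.8,0,0.68,0],[-27.8,16.8,7.8,0,0.78,0],[-27.8,16.8,7.8,0,0.78,0]]'
cat >> h.py <<'E'
def case(xy,show=None):
    c=cap('wrist',show);w=pts(c);f=c['frame'].astype(int)
    m=((abs(w[...,2]-.064)<.006)&(abs(w[...,1]-xy[1])<.08)&(abs(w[...,0]-xy[0])<.12)&(f.max(-1)>70)).astype(np.uint8)
    k,l,st,_=cv2.connectedComponentsWithStats(m)
    for i in range(1,k):
        if st[i,4]>1500: print(st[i],np.median(w[l==i],0).round(4),cv2.minAreaRect(w[l==i][:,:2].astype(np.float32)*1000))
E
python3 -m inch '[[0,0,0,0,0,0],[0,0,0,0,0,0]]'
python3 -c "
from h import *
case([.59,-.14]);go(tgt([.59,-.14,.036],5,0))"
```

```text
time: 19.05
tool_pos: [0.5923, -0.1405, 0.1554]
orientation: [0.481, -0.475, -0.521, 0.521]
wrist_force: [0.0, 0.7, -0.2]
gripper_width: 0.0599
time: 19.25
tool_pos: [0.5928, -0.1369, 0.1619]
orientation: [-0.476, 0.476, 0.524, -0.522]
wrist_force: [0.5, 1.0, 0.4]
gripper_width: 0.0594
[  244   103    66   207 12300] [ 0.5802 -0.1416  0.0634] ((591.5377197265625, -140.96104431152344), (150.52926635742188, 42.079673767089844), 5.285813808441162)
row [-0.316, 12.648, 0.381, 0.003, 0.007, 0.002] | t 19.3 pos [ 0.5931 -0.1367  0.1625] w 0.0597 F [1.3 0.6 0.6]
```

```bash
python3 -c "
from h import *
go(tgt([.5915,-.141,.04],5.3,0))"
```

```text
row [-0.43, 12.248, 0.24, 0.003, 0.002, 0.002] | t 19.3 pos [ 0.5931 -0.1367  0.1625] w 0.0597 F [1.3 0.6 0.6]
```

```bash

python3 -m inch '[[-0.2,1,0.1,0,0,0],[-0.43,3,0.2,0,0,0],[-0.43,6,0.2,0,0,0],[-0.43,8.5,0.2,0,0,0],[-0.43,8.5,0.2,0,0,0]]' 0.62
python3 -c "
from h import *
go(tgt([.5915,-.141,.04],5.3,0))"
python3 -m inch '[[0,1,0,0,0,0],[0,2,0,0,0,0],[0,3.2,0,0,0,0],[0,3.7,0,0,0,0],[0,3.7,0,0,0,0]]'
python3 -m inch '[[0,0,0,0,0,0],[0,0,0,0,0,0],[0,0,0,0,0,0],[0,0,0,0,0,0],[0,0,0,0,0,0],[0,0,0,0,0,0],[0,0,0,0,0,0]]' 0
cat >> h.py <<'E'
def setk(x,y,yaw):
    C,s=pose();K=np.eye(4);K[:3,:3]=R.from_euler('z',yaw,degrees=True).as_matrix();K[:3,3]=[x,y,.012]
    np.save('tk.npy',np.linalg.inv(C)@K);np.save('K0.npy',K);print(np.linalg.inv(C)@K)
E
python3 -c "
from h import *
setk(.5915,-.141,5.3)
caseposes(np.load('K0.npy'),np.load('tk.npy'),.055,[(0,.041,0),(5,.037,0),(10,.031,0),(16,.029,0),(24,.029,0),(30,.029,0)])"
```

```text
time: 19.8
tool_pos: [0.5903, -0.1406, 0.0738]
orientation: [-0.477, 0.475, 0.523, -0.523]
wrist_force: [-0.1, 0.1, -0.1]
gripper_width: 0.0533
row [-0.064, 3.378, -0.121, -0.002, 0.002, 0.004] | t 19.8 pos [ 0.5903 -0.1406  0.0738] w 0.0533 F [-0.1  0.1 -0.1]
time: 20.3
tool_pos: [0.5921, -0.1417, 0.0387]
orientation: [-0.476, 0.476, 0.524, -0.522]
wrist_force: [0.4, 0.2, 0.3]
gripper_width: 0.0529
time: 21.0
tool_pos: [0.5927, -0.1419, 0.0398]
orientation: [-0.476, 0.477, 0.524, -0.522]
wrist_force: [-0.3, 0.1, 2.2]
gripper_width: 0.0417
[[-6.23061739e-04  9.99998971e-01  1.29244323e-03  1.00816755e-03]
 [ 3.15654797e-03  1.29440376e-03 -9.99994180e-01  2.77705872e-02]
 [-9.99994824e-01 -6.18978453e-04 -3.15735121e-03  1.14800632e-03]
 [ 0.00000000e+00  0.00000000e+00  0.00000000e+00  1.00000000e+00]]
0 0.041 [0.0, -0.3, -0.0, 0.0, -0.0, 0.0]
5 0.037 [0.0, -1.04, 0.06, -0.09, -0.0, 0.0]
10 0.031 [0.0, -1.57, 0.22, -0.17, -0.0, 0.0]
16 0.029 [0.0, -2.71, 0.55, -0.28, -0.0, 0.0]
24 0.029 [0.01, -4.42, 1.19, -0.42, -0.0, 0.0]
30 0.029 [0.01, -5.64, 1.83, -0.52, -0.0, 0.0]
```

```bash

python3 -m inch '[[0,-0.3,0,0,0,0],[0,-1.04,0.06,-0.09,0,0],[0,-1.57,0.22,-0.17,0,0],[0,-2.1,0.38,-0.22,0,0],[0,-2.7,0.55,-0.28,0,0],[0,-3.5,0.87,-0.35,0,0],[0,-4.4,1.2,-0.42,0,0],[0,-5.6,1.83,-0.52,0,0]]'
python3 -m inch '[[0,0,0,0,0,0],[0,0,0,0,0,0],[0,0,0,0,0,0],[0,0,0,0,0,0],[0,0,0,0,0,0],[0,0,0,0,0,0]]'
cat >> h.py <<'E'
def out(d=.055,name='wrist'):
    C,s=pose();K=C@np.load('tk.npy');Ki=np.linalg.inv(K);print('tilt',np.degrees(np.arcsin(K[2,0])).round(1),'E',(K@[-.075-d,0,.026,1])[:3].round(4),'F',s['wrist_force'].round(1))
    c=cap(name);w=pts(c);q=w@Ki[:3,:3].T+Ki[:3,3];f=c['frame'].astype(int)
    m=(f.max(-1)<105)&(f[...,2]>f[...,0]+12)&(abs(q[...,1])<.015)&(q[...,0]<-.06)&(q[...,0]>-.25)&(w[...,2]>.02)&(q[...,2]>0)&(q[...,2]<.06)
    p=q[m];print(name,'n',len(p),(np.percentile(p,[1,99],axis=0)*1000).round(1).tolist() if len(p) else '')
    for a in range(-190,-70,10):
        k=abs(p[:,0]*1000-a)<3
        if k.sum()>3: print(a,(np.percentile(p[k,2],90)*1000).round(1),end='; ')
    print()
E
python3 -c "
from h import *
out()
out(name='side')"
```

```text
time: 21.8
tool_pos: [0.5746, -0.1437, 0.0962]
orientation: [-0.336, 0.583, 0.641, -0.369]
wrist_force: [0.4, -0.5, -1.3]
gripper_width: 0.0412
time: 22.4
tool_pos: [0.5745, -0.1436, 0.0952]
orientation: [-0.338, 0.583, 0.64, -0.37]
wrist_force: [0.6, 0.7, -0.6]
gripper_width: 0.0412
tilt 29.7 E [ 0.4619 -0.1529  0.0287] F [ 0.6  0.7 -0.6]
wrist n 1797 [[-107.0, -11.7, 28.4], [-75.6, 0.9, 38.7]]
-110 36.6; -100 36.0; -90 32.4; 
tilt 29.7 E [ 0.4619 -0.1529  0.0287] F [-0.1  0.3 -2.1]
side n 136 [[-186.7, -4.7, 4.0], [-84.8, 6.6, 58.9]]
-180 55.0; -170 48.4; -160 43.7; -150 39.0; -140 38.8; -130 34.6; -120 41.3; -110 38.5; -100 33.4; -90 32.7;
```

```bash
python3 -c "
from h import *
c=cap('side');d=cap('wrist')
a=cv2.resize(c['frame'][160:250,240:340],(400,360),interpolation=2);b=cv2.resize(d['frame'][:250,140:420],(400,357))
cv2.imwrite('pics/m1.png',np.hstack([a,cv2.copyMakeBorder(b,0,3,0,0,0)]))"
```

```text
(no output)
```

View pics/m1.png

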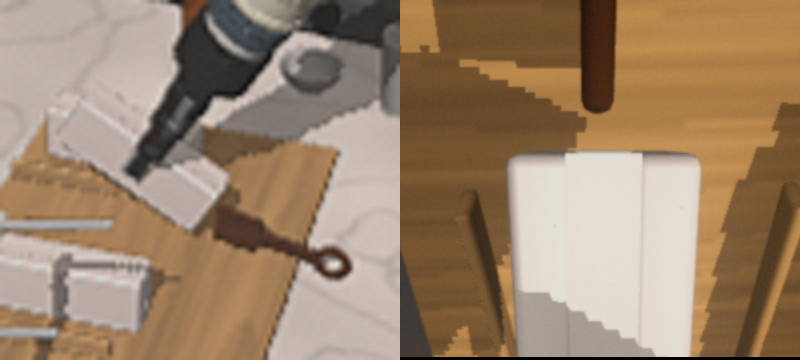

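```bash
python3 -c "
from h import *
C,s=pose();tk=np.load('tk.npy');K0=np.load('K0.npy')
caseposes(K0,tk,.058,[(30,.04,.02),(30,.04,.035),(24,.04,.035),(16,.04,.035),(8,.045,.035),(0,.045,.035),(0,.038,.035)])"
```

```text
30 0.04 [-0.0, -0.16, -2.36, -0.0, -0.0, 0.0]
30 0.04 [-0.0, 0.59, -3.66, -0.0, -0.0, 0.0]
24 0.04 [-0.01, 1.99, -3.61, 0.1, -0.0, 0.0]
16 0.04 [-0.01, 3.84, -3.31, 0.24, -0.0, 0.0]
8 0.045 [-0.01, 5.19, -3.01, 0.38, -0.0, 0.0]
0 0.045 [-0.01, 6.88, -2.21, 0.52, 0.0, 0.0]
0 0.038 [-0.02, 7.49, -1.86, 0.52, 0.0, 0.0]
```

```bash

python3 -m inch '[[0,-0.1,-1.2,0,0,0],[0,-0.16,-2.36,0,0,0],[0,0.6,-3.66,0,0,0],[0,2,-3.6,0.1,0,0],[0,3.8,-3.3,0.24,0,0],[0,5.2,-3,0.38,0,0],[0,6.9,-2.2,0.52,0,0],[0,6.9,-2.2,0.52,0,0]]'
python3 -m inch '[[0,0,0.1,0,0,0],[0,0.3,0.3,0,0,0],[0,0.6,0.3,0,0,0],[0,0.6,0.3,0,0,0],[0,0.6,0.3,0,0,0]]'
python3 -m inch '[[0,0,0,0,0,0],[0,0,0,0,0,0],[0,0,0,0,0,0],[0,0,0,0,0,0]]' 0.62
python3 -m inch '[[0,-2,0,0,0,0],[0,-4,0,0,0,0],[0,-8,1,0,0,0],[0,-11,4,0,0,0],[0,-13,8,0,0,0],[0,-13,12,0,0,0],[0,-13,12,0,0,0],[0,-13,12,0,0,0]]'
cat >> h.py <<'E'
def spread(yc):
    c=cap('wrist');w=pts(c);f=c['frame'].astype(int)
    m=((f.max(-1)<95)&(f[...,2]>f[...,0]+15)&(w[...,2]>.005)&(w[...,2]<.07)&(abs(w[...,1]-yc)<.06)&(w[...,0]<.53)).astype(np.uint8)
    k,l,st,_=cv2.connectedComponentsWithStats(m)
    for i in range(1,k):
        if st[i,4]>500:
            p=w[l==i]; r=cv2.minAreaRect(p[:,:2].astype(np.float32)*1000)
            b=p[p[:,0]>p[:,0].max()-.11]; k_=np.polyfit(b[:,0],b[:,1],1); yaw=np.arctan(k_[0]); X=np.array([np.cos(yaw),np.sin(yaw)])
            xm=np.percentile(p[:,0],99.5); tip=np.array([xm,np.polyval(k_,xm)]); e=tip-.112*X; g=e+.043*X
            t=p[p[:,0]>xm-.040]; s=np.polyfit(t[:,0],t[:,2],1)
            print(st[i],p.min(0).round(3),p.max(0).round(3),r,'yaw',np.degrees(yaw).round(1),'eye',e.round(4),'grip',g.round(4),'bladetop slope',s[0].round(3),'ztop at blade mid',np.polyval(s,xm-.022).round(4))
E
python3 -c "
from h import *
pose();spread(-.15)"
```

```text
time: 23.4
tool_pos: [0.6297, -0.1376, 0.0418]
orientation: [0.478, -0.474, -0.523, 0.524]
wrist_force: [0.8, -0.2, -2.3]
gripper_width: 0.0414
time: 23.9
tool_pos: [0.6243, -0.1392, 0.0418]
orientation: [-0.475, 0.477, 0.524, -0.521]
wrist_force: [0.4, -0.4, -0.7]
gripper_width: 0.0413
time: 24.3
tool_pos: [0.6246, -0.1389, 0.0408]
orientation: [-0.476, 0.477, 0.524, -0.522]
wrist_force: [0.3, -0.7, -0.4]
gripper_width: 0.0529
time: 25.1
tool_pos: [0.5044, -0.1505, 0.171]
orientation: [-0.476, 0.477, 0.524, -0.521]
wrist_force: [-0.2, 0.6, 0.0]
gripper_width: 0.0528
[ 275   29   14  176 1731] [ 0.378 -0.164  0.01 ] [ 0.5   -0.149  0.055] ((438.9373779296875, -157.59075927734375), (123.14435577392578, 8.716607093811035), 4.1600141525268555) yaw 4.2 eye [ 0.3873 -0.1609] grip [ 0.4302 -0.1578] bladetop slope 0.246 ztop at blade mid 0.0481
```

```bash
python3 -c "
from h import *
go(tgt([.431,-.1578,.057],4.2,0))"
```

```text
row [-0.051, 11.341, 7.495, 0.004, 0.019, 0.001] | t 25.1 pos [ 0.5051 -0.1505  0.1707] w 0.0529 F [ 0.9 -0.3 -0.5]
```

```bash

python3 -m inch '[[0,0,3,0,0.01,0],[-0.05,1,6,0,0.02,0],[-0.05,4,7.5,0,0.02,0],[-0.05,8,7.5,0,0.02,0],[-0.05,11,7.5,0,0.02,0],[-0.05,11.3,7.5,0,0.02,0],[-0.05,11.3,7.5,0,0.02,0],[-0.05,11.3,7.5,0,0.02,0]]'
python3 -c "
from h import *
go(tgt([.431,-.1578,.027],4.2,0))"
python3 -m inch '[[0,1,0,0,0,0],[0,2,0,0,0,0],[0,3,0,0,0,0],[0,3,0,0,0,0],[0,3,0,0,0,0]]'
python3 -m inch '[[0,0,0,0,0,0],[0,0,0,0,0,0],[0,0,0,0,0,0],[0,0,0,0,0,0],[0,0,0,0,0,0],[0,0,0,0,0,0],[0,0,0,0,0,0],[0,0,0,0,0,0]]' 0
python3 -m inch '[[0,-1,0,0,0,0],[0,-3,0,0,0,0],[0,-6,0,0,0,0],[0,-10,0,0,0,0],[0,-15,0,0,0,0],[0,-20,0,0,0,0],[0,-24,0,0,0,0],[0,-24,0,0,0,0]]'
cat >> h.py <<'E'
def eyefit():
    from scipy.optimize import least_squares
    p,pr=eye(); q=p[p[:,2]>.028]
    r=least_squares(lambda a:np.hypot(q[:,2]-a[0],q[:,1]-a[1])-.018,[.038,.01],loss='soft_l1',f_scale=.002); print('eye',r.x.round(4))
E
python3 -c "
from h import *
eyefit();print(pose()[1]['gripper_width'])
go(eyetgt(2,.14,[-.0005,.0108,.0382]))"
```

```text
time: 25.95
tool_pos: [0.4316, -0.158, 0.0582]
orientation: [-0.48, 0.482, 0.519, -0.517]
wrist_force: [0.2, 0.1, 0.6]
gripper_width: 0.0528
row [0.024, 3.122, 0.072, 0.004, 0.0, 0.001] | t 25.9 pos [ 0.4316 -0.158   0.0582] w 0.0528 F [0.2 0.1 0.6]
time: 26.45
tool_pos: [0.4302, -0.1574, 0.0268]
orientation: [-0.481, 0.481, 0.519, -0.517]
wrist_force: [0.5, -0.8, 0.6]
gripper_width: 0.0532
time: 27.25
tool_pos: [0.4306, -0.1577, 0.0273]
orientation: [-0.481, 0.482, 0.519, -0.517]
wrist_force: [-0.8, -0.6, 5.0]
gripper_width: 0.0068
time: 28.05
tool_pos: [0.431, -0.1585, 0.2728]
orientation: [-0.478, 0.484, 0.52, -0.516]
wrist_force: [0.6, 0.0, -0.6]
gripper_width: 0.0064
n 1790 x -0.0005
[[18.0, 1.0], [21.0, 1.5], [24.0, 1.1], [27.0, -4.1], [30.0, -4.9], [33.0, -5.6], [36.0, -6.2], [39.0, -6.8], [42.0, -5.9], [45.0, -3.9], [48.0, -2.0], [51.0, 0.7], [54.0, 8.2]]
eye [0.0364 0.0117]
0.006388917537246766
row [47.231, 2.345, -0.572, 0.205, -1.624, 0.207] | t 28.1 pos [ 0.4303 -0.1581  0.2699] w 0.0064 F [ 0.6 -0.  -1.1]
```

```bash

python3 -m inch '[[2,0,1,0.02,-0.14,0.02],[4,0,2,0.03,-0.28,0.03],[7,0,3,0.05,-0.42,0.05],[10,0,4,0.07,-0.55,0.07],[13,0,5,0.09,-0.69,0.09],[16,0,5,0.1,-0.83,0.1],[19,0,5,0.12,-0.97,0.12],[22,0,5,0.14,-1.1,0.14]]'
python3 -c "
from h import *
go(eyetgt(2,.14,[-.0005,.0117,.0364]))"
```

```text
time: 28.9
tool_pos: [0.3628, 0.0589, 0.2666]
orientation: [0.133, -0.139, -0.625, 0.757]
wrist_force: [1.2, -0.2, -0.6]
gripper_width: 0.0066
row [5.957, -2.87, -24.797, 0.067, -0.518, 0.073] | t 28.9 pos [0.3628 0.0589 0.2666] w 0.0066 F [ 1.2 -0.2 -0.6]
```

```bash

python3 -m inch '[[0,-0.5,-2.5,0.02,-0.14,0.02],[0,-1,-6,0.04,-0.28,0.04],[1,-2,-10,0.06,-0.42,0.06],[3,-2.5,-14,0.067,-0.52,0.073],[4.5,-2.9,-19,0.067,-0.52,0.073],[6,-2.9,-23,0.067,-0.52,0.073],[6,-2.9,-24.8,0.067,-0.52,0.073],[6,-2.9,-24.8,0.067,-0.52,0.073]]'
python3 -m inch '[[0,0,0,0,0,0],[0,0,0,0,0,0]]'
python3 -c "
from h import *
e=[-.0005,.0117,.0364]
go(eyetgt(2,.14,e)); c=cap('wrist'); rail(c,2); eyefit()
go(eyetgt(2,.045,e));print(pose()[1]['qpos'].round(2))"
```

```text
time: 29.7
tool_pos: [0.4035, 0.3126, 0.2462]
orientation: [-0.053, 0.042, -0.607, 0.792]
wrist_force: [0.1, -0.9, -0.9]
gripper_width: 0.0064
time: 29.9
tool_pos: [0.4036, 0.3098, 0.2486]
orientation: [-0.053, 0.04, -0.607, 0.792]
wrist_force: [-0.2, -0.1, -0.5]
gripper_width: 0.0062
row [0.145, 0.062, -0.244, -0.0, -0.004, 0.0] | t 29.9 pos [0.4036 0.3098 0.2486] w 0.0062 F [-0.2 -0.1 -0.5]
peg n 2000 lat med -0.0009 tip s [0.0014 0.0029]
  s -0.07 lat [-0.0034  0.0021] ztop-exp 0.0002
  s -0.06 lat [-0.0034  0.0021] ztop-exp 0.0002
  s -0.05 lat [-0.0034  0.002 ] ztop-exp 0.0
  s -0.04 lat [-0.0034  0.0019] ztop-exp 0.0001
  s -0.03 lat [-0.0034  0.0019] ztop-exp -0.0
  s -0.02 lat [-0.0034  0.0018] ztop-exp -0.0002
  s -0.01 lat [-0.0034  0.0018] ztop-exp -0.0001
  s 0.0 lat [-0.0034  0.0017] ztop-exp -0.0009
n 1273 x 0.0005
[[18.0, 1.2], [21.0, 1.6], [24.0, 1.4], [27.0, -3.8], [30.0, -5.0], [33.0, -5.5], [36.0, -6.3], [39.0, -6.8], [42.0, -5.9], [45.0, -4.1], [48.0, -2.3], [51.0, -0.4], [54.0, 8.2]]
eye [0.0367 0.0116]
row [-9.332, 2.109, -0.837, 0.0, -0.005, -0.001] | t 30.0 pos [0.4037 0.3098 0.2491] w 0.006 F [ 1.1 -0.9 -0.1]
[ 0.62  0.28  0.04  1.46 -0.23 -1.07]
```

```bash

python3 -m inch '[[-1,0.25,-0.4,0,0,0],[-2,0.5,-0.75,0,0,0],[-3.5,0.8,-0.75,0,0,0],[-5,1.1,-0.75,0,0,0],[-6.5,1.5,-0.75,0,0,0],[-8,1.8,-0.75,0,0,0],[-9.3,2.1,-0.75,0,0,0],[-9.3,2.1,-0.75,0,0,0]]'
python3 -c "
from h import *
go(eyetgt(2,.045,[-.0005,.0117,.0366]));eyefit()"
python3 -m inch '[[0,0.2,0,0,0,0],[0,0.3,0,0,0,0],[0,0.3,0,0,0,0],[0,0.3,0,0,0,0]]'
python3 -m inch '[[0,0,0,0,0,0],[0,0,0,0,0,0],[0,0,0,0,0,0],[0,0,0,0,0,0],[0,0,0,0,0,0],[0,0,0,0,0,0]]' 0.3
python3 -m inch '[[0,-1,0,0,0,0],[0,-2,0,0,0,0],[0,-4,0,0,0,0],[0,-7,0,0,0,0],[0,-10,0,0,0,0],[0,-12,0,0,0,0],[0,-12,0,0,0,0],[0,-12,0,0,0,0]]'
cat >> h.py <<'E'
def hung():
    for n in('side','scene'):
        c=cap(n);w=pts(c);f=c['frame'].astype(int);d=(f.max(-1)<120)&(f[...,2]>f[...,0]+20)&(w[...,2]>.06)&(w[...,2]<.26)
        for i in range(3):
            r=w-ROOT[i]; x=r@XR; y=r@np.array([-XR[1],XR[0],0])
            m=d&(abs(y)<.06)&(x>-.1)&(x<.02); 
            if m.sum()>20: q=np.stack([x[m],y[m],w[m][:,2]],1);print(n,'peg',i+1,m.sum(),'lo',np.percentile(q,2,axis=0).round(3),'hi',np.percentile(q,98,axis=0).round(3),'med',np.median(q,0).round(3))
E
python3 -c "
from h import *
hung()"
```

```text
time: 30.8
tool_pos: [0.4975, 0.3247, 0.2254]
orientation: [-0.052, 0.04, -0.607, 0.792]
wrist_force: [-0.5, 0.2, -0.1]
gripper_width: 0.0061
row [0.153, -0.133, -0.005, -0.0, -0.004, 0.001] | t 30.8 pos [0.4975 0.3247 0.2254] w 0.0061 F [-0.5  0.2 -0.1]
n 1235 x 0.0005
[[18.0, 1.2], [21.0, 1.5], [24.0, 1.2], [27.0, -4.0], [30.0, -5.0], [33.0, -5.6], [36.0, -6.4], [39.0, -7.0], [42.0, -6.2], [45.0, -4.4], [48.0, -2.2], [51.0, -0.3], [54.0, 7.0]]
eye [0.0368 0.0115]
time: 31.25
tool_pos: [0.4956, 0.3243, 0.224]
orientation: [-0.053, 0.04, -0.608, 0.791]
wrist_force: [0.5, 0.1, 0.4]
gripper_width: 0.0062
time: 31.85
tool_pos: [0.496, 0.3242, 0.2237]
orientation: [-0.053, 0.04, -0.608, 0.791]
wrist_force: [0.1, -1.1, -1.0]
gripper_width: 0.0256
time: 32.65
tool_pos: [0.4917, 0.3552, 0.34]
orientation: [-0.054, 0.04, -0.608, 0.791]
wrist_force: [-0.3, 0.4, -0.6]
gripper_width: 0.0258
side peg 2 157 lo [-0.037 -0.004  0.148] hi [-0.02   0.06   0.232] med [-0.028  0.027  0.197]
side peg 3 199 lo [-0.047 -0.059  0.109] hi [-0.009  0.02   0.23 ] med [-0.014  0.004  0.157]
scene peg 2 69 lo [-0.031 -0.012  0.127] hi [-0.016  0.046  0.233] med [-0.022  0.025  0.158]
scene peg 3 121 lo [-0.013 -0.014  0.11 ] hi [-0.006  0.012  0.231] med [-0.009 -0.002  0.14 ]
```

```bash
python3 -c "
from h import *
go(tgt([.43,.1,.33],55,0))"
```

```text
row [9.476, 7.189, 23.37, -0.25, 0.739, -0.098] | t 32.8 pos [0.4915 0.3547 0.3389] w 0.0251 F [ 0.8 -0.4 -0.1]
```

```bash

python3 -m inch '[[1.5,1,3,-0.03,0.1,-0.01],[3,2,7,-0.07,0.2,-0.03],[4.5,3,10,-0.1,0.3,-0.04],[6,4,14,-0.14,0.41,-0.055],[7,5,18,-0.17,0.51,-0.07],[8,6,21,-0.21,0.62,-0.08],[9.5,7.2,23.4,-0.25,0.74,-0.098],[9.5,7.2,23.4,-0.25,0.74,-0.098]]' 0.62
python3 -c "
from h import *
go(tgt([.592,-.01,.165],6,0))"
```

```text
time: 33.55
tool_pos: [0.4283, 0.0966, 0.3298]
orientation: [-0.216, 0.216, 0.674, -0.673]
wrist_force: [-0.6, 0.5, 0.3]
gripper_width: 0.0531
row [-19.537, 16.464, -0.815, 0.001, 0.846, 0.001] | t 33.5 pos [0.4283 0.0966 0.3298] w 0.0531 F [-0.6  0.5  0.3]
```

```bash

python3 -m inch '[[-4,0,0,0,0.13,0],[-8,0.5,0,0,0.26,0],[-12,2,0,0,0.39,0],[-16,5,-0.4,0,0.52,0],[-19.5,8,-0.8,0,0.65,0],[-19.5,12,-0.8,0,0.78,0],[-19.5,16,-0.8,0,0.846,0],[-19.5,16.5,-0.8,0,0.846,0]]'
python3 -m inch '[[0,0,0,0,0,0],[0,0,0,0,0,0],[0,0,0,0,0,0]]'
python3 -c "
from h import *
case([.592,-.01]);go(tgt([.594,-.01,.04],6.5,0))"
```

```text
time: 34.35
tool_pos: [0.5919, -0.0048, 0.16]
orientation: [0.474, -0.468, -0.526, 0.529]
wrist_force: [0.2, -0.0, 0.1]
gripper_width: 0.053
time: 34.65
tool_pos: [0.5953, -0.0053, 0.1678]
orientation: [-0.469, 0.472, 0.529, -0.527]
wrist_force: [1.4, 1.3, 0.9]
gripper_width: 0.0529
[  244   101    64   203 11823] [ 0.5821 -0.0111  0.0634] ((593.1316528320312, -10.336479187011719), (150.16650390625, 42.2230339050293), 6.556479454040527)
row [-0.449, 12.752, 0.223, 0.004, 0.001, -0.0] | t 34.7 pos [ 0.5952 -0.0053  0.1675] w 0.0529 F [-0.4  0.5  0.2]
```

```bash

python3 -m inch '[[-0.2,1,0.1,0,0,0],[-0.48,3,0.3,0,0,0],[-0.48,6,0.3,0,0,0],[-0.48,8.5,0.3,0,0,0],[-0.48,8.5,0.3,0,0,0]]'
python3 -c "
from h import *
go(tgt([.5931,-.0103,.04],6.5,0))"
python3 -m inch '[[0,1,0,0,0,0],[0,2,0,0,0,0],[0,3.2,0,0,0,0],[0,4.0,0,0,0,0],[0,4.0,0,0,0,0]]'
python3 -m inch '[[0,0,0,0,0,0],[0,0,0,0,0,0],[0,0,0,0,0,0],[0,0,0,0,0,0],[0,0,0,0,0,0],[0,0,0,0,0,0],[0,0,0,0,0,0]]' 0
python3 -c "
from h import *
setk(.5931,-.0103,6.5)
caseposes(np.load('K0.npy'),np.load('tk.npy'),.055,[(0,.041,0),(5,.037,-.005),(10,.031,-.01),(16,.029,-.015),(24,.029,-.015),(30,.029,-.015)])"
```

```text
time: 35.2
tool_pos: [0.59, -0.0103, 0.0773]
orientation: [0.472, -0.469, -0.527, 0.528]
wrist_force: [-0.1, -0.3, -0.1]
gripper_width: 0.0533
row [-0.043, 3.733, -0.322, -0.004, 0.0, 0.002] | t 35.2 pos [ 0.59   -0.0103  0.0773] w 0.0533 F [-0.1 -0.3 -0.1]
time: 35.7
tool_pos: [0.5914, -0.0103, 0.0392]
orientation: [-0.471, 0.47, 0.528, -0.527]
wrist_force: [0.3, -0.1, 0.2]
gripper_width: 0.0531
time: 36.4
tool_pos: [0.5921, -0.0104, 0.0405]
orientation: [-0.471, 0.471, 0.528, -0.527]
wrist_force: [-0.1, -0.7, -2.0]
gripper_width: 0.0412
[[ 9.70268612e-05  9.99999616e-01  8.71533990e-04 -2.23452916e-05]
 [ 1.03609032e-03  8.71432998e-04 -9.99999084e-01  2.84814494e-02]
 [-9.99999459e-01  9.79297602e-05 -1.03600537e-03 -1.01750087e-03]
 [ 0.00000000e+00  0.00000000e+00  0.00000000e+00  1.00000000e+00]]
0 0.041 [0.0, -0.3, -0.0, 0.0, 0.0, 0.0]
5 0.037 [0.0, -1.02, 0.57, -0.09, -0.0, -0.0]
10 0.031 [0.0, -1.54, 1.24, -0.17, -0.0, -0.0]
16 0.029 [0.0, -2.65, 2.07, -0.28, -0.0, -0.0]
24 0.029 [0.0, -4.33, 2.71, -0.42, -0.0, -0.0]
30 0.029 [0.0, -5.52, 3.35, -0.52, -0.0, -0.0]
```

```bash

python3 -m inch '[[0,-0.3,0,0,0,0],[0,-1.04,0.57,-0.09,0,0],[0,-1.57,1.24,-0.17,0,0],[0,-2.1,1.7,-0.22,0,0],[0,-2.65,2.07,-0.28,0,0],[0,-3.5,2.4,-0.35,0,0],[0,-4.3,2.7,-0.42,0,0],[0,-5.5,3.35,-0.52,0,0]]'
python3 -m inch '[[0,0,0,0,0,0],[0,0,0,0,0,0],[0,0,0,0,0,0],[0,0,0,0,0,0],[0,0,0,0,0,0],[0,0,0,0,0,0]]'
python3 -c "
from h import *
out();out(name='side')
caseposes(np.load('K0.npy'),np.load('tk.npy'),.058,[(30,.04,.01),(30,.04,.03),(24,.04,.03),(16,.04,.03),(8,.045,.03),(0,.045,.03),(0,.038,.03)])"
```

```text
time: 37.2
tool_pos: [0.5593, -0.0144, 0.0964]
orientation: [-0.333, 0.577, 0.646, -0.373]
wrist_force: [0.4, 0.2, -2.4]
gripper_width: 0.0411
time: 37.8
tool_pos: [0.559, -0.0142, 0.0951]
orientation: [-0.334, 0.576, 0.646, -0.374]
wrist_force: [-0.1, 0.2, -1.7]
gripper_width: 0.0412
tilt 29.7 E [ 0.449  -0.0267  0.029 ] F [-0.1  0.2 -1.7]
wrist n 2055 [[-109.1, -12.6, 17.3], [-75.6, 12.7, 45.8]]
-110 38.4; -100 35.9; -90 32.3; 
tilt 29.8 E [ 0.4489 -0.0267  0.029 ] F [ 0.1  0.2 -1.1]
side n 155 [[-185.0, -3.8, 4.5], [-87.1, 9.7, 56.6]]
-180 53.6; -170 48.9; -160 43.2; -150 41.6; -140 38.1; -130 34.1; -120 42.2; -110 38.9; -100 34.3; -90 31.1; 
30 0.04 [0.0, 0.1, -2.77, -0.0, -0.0, 0.0]
30 0.04 [0.0, 1.09, -4.51, -0.0, -0.0, 0.0]
24 0.04 [-0.0, 2.47, -4.46, 0.1, -0.0, 0.0]
16 0.04 [-0.0, 4.29, -4.18, 0.24, -0.0, 0.0]
8 0.045 [-0.0, 5.62, -3.9, 0.38, -0.0, 0.0]
0 0.045 [-0.01, 7.29, -3.13, 0.52, 0.0, 0.0]
0 0.038 [-0.01, 7.9, -2.78, 0.52, 0.0, 0.0]
```

Same profile as case 2: the spreader is out and standing on edge. Set the case back.

```bash

python3 -m inch '[[0,0.05,-1.4,0,0,0],[0,0.1,-2.8,0,0,0],[0,1.1,-4.5,0,0,0],[0,2.5,-4.5,0.1,0,0],[0,4.3,-4.2,0.24,0,0],[0,5.6,-3.9,0.38,0,0],[0,7.3,-3.1,0.52,0,0],[0,7.3,-3.1,0.52,0,0]]'
python3 -m inch '[[0,0,0.1,0,0,0],[0,0.3,0.3,0,0,0],[0,0.6,0.3,0,0,0],[0,0.6,0.3,0,0,0],[0,0.6,0.3,0,0,0]]'
python3 -m inch '[[0,0,0,0,0,0],[0,0,0,0,0,0],[0,0,0,0,0,0],[0,0,0,0,0,0]]' 0.62
python3 -m inch '[[0,-2,0,0,0,0],[0,-4,0,0,0,0],[0,-8,1,0,0,0],[0,-11,4,0,0,0],[0,-13,8,0,0,0],[0,-13,12,0,0,0],[0,-13,12,0,0,0],[0,-13,12,0,0,0]]'
python3 -c "
from h import *
pose();spread(-.03)"
```

```text
time: 38.7
tool_pos: [0.6227, -0.0068, 0.0425]
orientation: [0.473, -0.468, -0.526, 0.529]
wrist_force: [0.8, 0.1, -2.2]
gripper_width: 0.0415
time: 39.2
tool_pos: [0.6183, -0.0075, 0.0426]
orientation: [-0.47, 0.471, 0.528, -0.527]
wrist_force: [0.3, -0.2, -2.0]
gripper_width: 0.0412
time: 39.6
tool_pos: [0.6187, -0.0074, 0.0416]
orientation: [-0.471, 0.471, 0.528, -0.527]
wrist_force: [-0.1, -0.6, -0.7]
gripper_width: 0.0527
time: 40.4
tool_pos: [0.4989, -0.0212, 0.1721]
orientation: [-0.471, 0.471, 0.528, -0.527]
wrist_force: [0.3, -0.4, -1.5]
gripper_width: 0.0527
[ 275   18   13  177 1791] [ 0.366 -0.04   0.01 ] [ 0.495 -0.021  0.055] ((430.235595703125, -30.763816833496094), (129.67213439941406, 8.741606712341309), 5.779958724975586) yaw 5.5 eye [ 0.3758 -0.0355] grip [ 0.4186 -0.0314] bladetop slope -0.035 ztop at blade mid 0.0481
```

```bash
python3 -c "
from h import *
c=cap('wrist','w7.png');w=pts(c)
for r in range(16,200,12): print(r,c['frame'][r,281],w[r,281].round(3))
go(tgt([.4195,-.0313,.057],5.6,0))"
```

```text
16 [130 140 145] [ 0.36  -0.038  0.001]
28 [22 28 51] [ 0.374 -0.037  0.035]
40 [22 35 57] [ 0.382 -0.036  0.034]
52 [24 36 58] [ 0.389 -0.035  0.033]
64 [27 42 70] [ 0.396 -0.034  0.026]
76 [28 46 74] [ 0.405 -0.033  0.027]
88 [29 46 74] [ 0.413 -0.032  0.028]
100 [21 38 74] [ 0.422 -0.031  0.031]
112 [23 41 72] [ 0.43  -0.03   0.033]
124 [25 44 76] [ 0.439 -0.029  0.033]
136 [21 38 66] [ 0.446 -0.028  0.046]
148 [21 41 70] [ 0.455 -0.028  0.048]
160 [24 42 73] [ 0.463 -0.027  0.05 ]
172 [20 39 68] [ 0.471 -0.026  0.052]
184 [21 39 71] [ 0.48  -0.025  0.053]
196 [ 60 109 152] [ 0.5   -0.022  0.011]
row [-0.1, 11.434, 8.13, 0.002, 0.016, 0.001] | t 40.5 pos [ 0.5    -0.0212  0.1715] w 0.0528 F [ 0.5 -0.1  0.8]
```

View pics/w7.png

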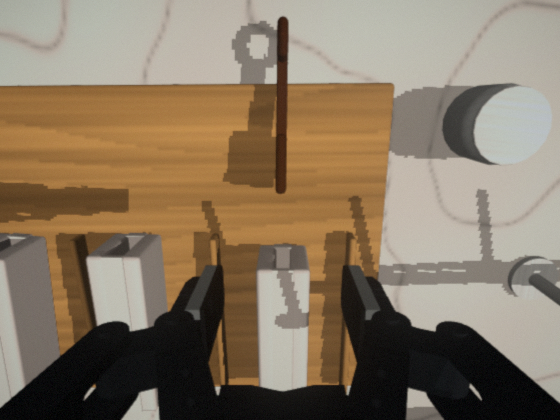

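```bash

python3 -m inch '[[0,0,3,0,0.01,0],[-0.1,1,6,0,0.016,0],[-0.1,4,8.1,0,0.016,0],[-0.1,8,8.1,0,0.016,0],[-0.1,11,8.1,0,0.016,0],[-0.1,11.4,8.1,0,0.016,0],[-0.1,11.4,8.1,0,0.016,0],[-0.1,11.4,8.1,0,0.016,0]]'
python3 -c "
from h import *
go(tgt([.4195,-.0313,.027],5.6,0))"
python3 -m inch '[[0,1,0,0,0,0],[0,2,0,0,0,0],[0,3,0,0,0,0],[0,3,0,0,0,0],[0,3,0,0,0,0]]'
python3 -m inch '[[0,0,0,0,0,0],[0,0,0,0,0,0],[0,0,0,0,0,0],[0,0,0,0,0,0],[0,0,0,0,0,0],[0,0,0,0,0,0],[0,0,0,0,0,0],[0,0,0,0,0,0]]' 0
python3 -m inch '[[0,-1,0,0,0,0],[0,-3,0,0,0,0],[0,-6,0,0,0,0],[0,-10,0,0,0,0],[0,-15,0,0,0,0],[0,-20,0,0,0,0],[0,-24,0,0,0,0],[0,-24,0,0,0,0]]'
python3 -c "
from h import *
eyefit();print(pose()[1]['gripper_width'])
go(eyetgt(1,.145,[-.0005,.0112,.038]))"
```

```text
time: 41.3
tool_pos: [0.4202, -0.0314, 0.0583]
orientation: [-0.475, 0.475, 0.524, -0.523]
wrist_force: [0.2, 0.9, 0.5]
gripper_width: 0.053
row [0.013, 3.132, 0.078, 0.002, -0.0, 0.0] | t 41.3 pos [ 0.4202 -0.0314  0.0583] w 0.053 F [0.2 0.9 0.5]
time: 41.8
tool_pos: [0.4187, -0.0311, 0.027]
orientation: [-0.475, 0.475, 0.524, -0.523]
wrist_force: [-1.0, 0.1, -0.1]
gripper_width: 0.0529
time: 42.6
tool_pos: [0.4192, -0.0312, 0.0275]
orientation: [-0.475, 0.475, 0.524, -0.523]
wrist_force: [0.0, -0.7, 4.7]
gripper_width: 0.0062
time: 43.4
tool_pos: [0.4201, -0.0316, 0.2727]
orientation: [-0.472, 0.478, 0.526, -0.522]
wrist_force: [0.4, -0.6, -0.7]
gripper_width: 0.0065
n 1890 x -0.0005
[[18.0, 0.9], [21.0, 1.3], [24.0, 1.7], [27.0, -1.3], [30.0, -4.1], [33.0, -5.0], [36.0, -5.5], [39.0, -6.4], [42.0, -6.4], [45.0, -4.9], [48.0, -2.9], [51.0, -0.9], [54.0, 4.1]]
eye [0.0381 0.0119]
0.006235771728101934
row [21.683, 2.231, -1.733, 0.206, -1.6, 0.206] | t 43.5 pos [ 0.4194 -0.0314  0.2699] w 0.0062 F [ 0.1 -0.4 -1.1]
```

```bash

python3 -m inch '[[0,0,2,0.02,-0.14,0.02],[0,0,3,0.03,-0.28,0.03],[0.5,0,4,0.05,-0.42,0.05],[1,0,5,0.07,-0.55,0.07],[2,0,5,0.09,-0.69,0.09],[4,0,5,0.1,-0.83,0.1],[6,0,5,0.12,-0.97,0.12],[8,0,5,0.14,-1.1,0.14]]'
python3 -c "
from h import *
go(eyetgt(1,.145,[-.0005,.0119,.0381]))"
```

```text
time: 44.25
tool_pos: [0.3603, 0.044, 0.2663]
orientation: [0.125, -0.13, -0.626, 0.759]
wrist_force: [-0.2, -0.2, -0.3]
gripper_width: 0.0062
row [-0.078, -1.005, -15.34, 0.066, -0.494, 0.07] | t 44.2 pos [0.3603 0.044  0.2663] w 0.0062 F [-0.2 -0.2 -0.3]
```

```bash

python3 -m inch '[[0,-0.3,-1.5,0.02,-0.14,0.02],[0,-0.6,-4,0.04,-0.28,0.04],[0,-1,-7,0.06,-0.42,0.06],[0,-1,-10,0.066,-0.494,0.07],[0,-1,-13,0.066,-0.494,0.07],[0,-1,-15.3,0.066,-0.494,0.07],[0,-1,-15.3,0.066,-0.494,0.07],[0,-1,-15.3,0.066,-0.494,0.07]]'
python3 -m inch '[[0,0,0,0,0,0],[0,0,0,0,0,0]]'
python3 -c "
from h import *
e=[-.0005,.0119,.0381]
go(eyetgt(1,.145,e)); c=cap('wrist'); rail(c,1); eyefit()
go(eyetgt(1,.045,e));print(pose()[1]['qpos'].round(2));hung()"
```

```text
time: 45.05
tool_pos: [0.4158, 0.1852, 0.2484]
orientation: [-0.052, 0.04, -0.607, 0.792]
wrist_force: [-0.5, -0.3, 0.2]
gripper_width: 0.0063
time: 45.25
tool_pos: [0.4161, 0.1846, 0.2497]
orientation: [-0.052, 0.039, -0.608, 0.791]
wrist_force: [0.1, -0.2, -0.4]
gripper_width: 0.006
row [0.025, 0.098, -0.21, 0.001, -0.006, -0.001] | t 45.2 pos [0.4161 0.1846 0.2497] w 0.006 F [ 0.1 -0.2 -0.4]
peg n 2027 lat med -0.0028 tip s [0.0027 0.004 ]
  s -0.07 lat [-0.0051 -0.    ] ztop-exp -0.0001
  s -0.06 lat [-0.0056 -0.    ] ztop-exp -0.0001
  s -0.05 lat [-0.0055 -0.    ] ztop-exp -0.0002
  s -0.04 lat [-0.0054  0.    ] ztop-exp -0.0002
  s -0.03 lat [-0.0053  0.    ] ztop-exp -0.0004
  s -0.02 lat [-0.0057  0.    ] ztop-exp -0.0004
  s -0.01 lat [-0.0056  0.    ] ztop-exp -0.0004
  s 0.0 lat [-0.0055  0.    ] ztop-exp -0.001
n 1303 x 0.0005
[[18.0, 1.0], [21.0, 1.4], [24.0, 1.9], [27.0, -1.3], [30.0, -4.4], [33.0, -5.0], [36.0, -5.8], [39.0, -6.6], [42.0, -6.8], [45.0, -5.2], [48.0, -3.2], [51.0, -1.2], [54.0, 2.6]]
eye [0.0383 0.0116]
row [-9.947, 2.233, -0.829, 0.001, -0.006, -0.002] | t 45.4 pos [0.4163 0.1847 0.2498] w 0.0058 F [0.3 0.7 0.2]
[ 0.39  0.15 -0.12  1.36 -0.25 -1.3 ]
side peg 2 94 lo [-0.016 -0.019  0.122] hi [-0.006  0.018  0.228] med [-0.012  0.007  0.186]
side peg 3 133 lo [-0.016 -0.014  0.106] hi [-0.009  0.019  0.229] med [-0.013  0.007  0.172]
scene peg 2 129 lo [-0.012 -0.016  0.11 ] hi [-0.006  0.013  0.229] med [-0.009 -0.003  0.139]
scene peg 3 102 lo [-0.013 -0.015  0.111] hi [-0.005  0.014  0.231] med [-0.01  -0.002  0.143]
```

```bash

python3 -m inch '[[-1,0.25,-0.3,0,0,0],[-2,0.5,-0.55,0,0,0],[-3.5,0.8,-0.55,0,0,0],[-5,1.1,-0.55,0,0,0],[-6.5,1.5,-0.55,0,0,0],[-8,1.8,-0.55,0,0,0],[-9.5,2.1,-0.55,0,0,0],[-9.9,2.2,-0.55,0,0,0]]'
python3 -c "
from h import *
go(eyetgt(1,.045,[-.0005,.0119,.0381]))"
python3 -m inch '[[0,0.2,0,0,0,0],[0,0.3,0,0,0,0],[0,0.3,0,0,0,0],[0,0.3,0,0,0,0]]'
python3 -m inch '[[0,0,0,0,0,0],[0,0,0,0,0,0],[0,0,0,0,0,0],[0,0,0,0,0,0],[0,0,0,0,0,0],[0,0,0,0,0,0]]' 0.3
python3 -m inch '[[0,-1,0,0,0,0],[0,-2,0,0,0,0],[0,-4,0,0,0,0],[0,-7,0,0,0,0],[0,-10,0,0,0,0],[0,-12,0,0,0,0],[0,-12,0,0,0,0],[0,-12,0,0,0,0]]'
python3 -m inch '[[1,-1,0,0,0,0],[3,-2,0,0,0,0],[6,-3,0,0,0,0],[9,-3,0,0,0,0],[10,-3,0,0,0,0],[10,-3,0,0,0,0],[10,-3,0,0,0,0],[10,-3,0,0,0,0]]'
for i in 1 2 3 4 5 6 7 8; do python3 -m inch '[[0,0,0,0,0,0],[0,0,0,0,0,0],[0,0,0,0,0,0],[0,0,0,0,0,0],[0,0,0,0,0,0],[0,0,0,0,0,0],[0,0,0,0,0,0],[0,0,0,0,0,0]]' >/dev/null; done
python3 -c "
from h import *
hung();print(pose()[1]['time'])
c=cap('scene','s9.png');d=cap('side');w=pts(c);f=c['frame'].astype(int)
m=((abs(w[...,2]-.064)<.006)&(abs(w[...,1]+.13)<.21)&(abs(w[...,0]-.6)<.14)&(f.max(-1)-f.min(-1)<50)).astype(np.uint8)
k,l,st,_=cv2.connectedComponentsWithStats(m)
for i in range(1,k):
  if st[i,4]>80: print(st[i],np.median(w[l==i],0).round(4),cv2.minAreaRect(w[l==i][:,:2].astype(np.float32)*1000))
cv2.imwrite('pics/m2.png',np.hstack([cv2.resize(c['frame'][150:330,140:440],(400,240)),cv2.resize(d['frame'][170:350,130:370],(400,300))[:240]]))
"
```

```text
time: 46.25
tool_pos: [0.5164, 0.1979, 0.2262]
orientation: [-0.052, 0.039, -0.608, 0.791]
wrist_force: [-1.1, 0.3, -0.7]
gripper_width: 0.0064
row [0.14, -0.084, -0.207, 0.0, -0.006, -0.0] | t 46.2 pos [0.5164 0.1979 0.2262] w 0.0064 F [-1.1  0.3 -0.7]
time: 46.65
tool_pos: [0.5145, 0.1972, 0.2246]
orientation: [-0.053, 0.039, -0.608, 0.791]
wrist_force: [0.6, -0.0, 0.3]
gripper_width: 0.0064
time: 47.25
tool_pos: [0.5148, 0.1971, 0.2242]
orientation: [-0.053, 0.039, -0.608, 0.791]
wrist_force: [0.6, -0.3, -0.9]
gripper_width: 0.0259
time: 48.05
tool_pos: [0.5105, 0.2281, 0.3406]
orientation: [-0.053, 0.039, -0.608, 0.791]
wrist_force: [-0.5, -0.1, 0.1]
gripper_width: 0.0255
time: 48.85
tool_pos: [0.4108, 0.2224, 0.3686]
orientation: [-0.053, 0.039, -0.608, 0.791]
wrist_force: [-0.1, 0.4, -0.2]
gripper_width: 0.0255
side peg 1 88 lo [-0.016 -0.012  0.107] hi [-0.008  0.018  0.228] med [-0.013  0.005  0.183]
side peg 2 98 lo [-0.018 -0.011  0.132] hi [-0.008  0.019  0.23 ] med [-0.012  0.006  0.187]
side peg 3 129 lo [-0.016 -0.012  0.108] hi [-0.008  0.02   0.229] med [-0.013  0.008  0.169]
scene peg 1 123 lo [-0.013 -0.016  0.11 ] hi [-0.006  0.013  0.231] med [-0.01  -0.002  0.139]
scene peg 2 119 lo [-0.013 -0.016  0.108] hi [-0.006  0.013  0.23 ] med [-0.009 -0.002  0.139]
scene peg 3 99 lo [-0.014 -0.016  0.11 ] hi [-0.006  0.016  0.23 ] med [-0.009 -0.002  0.142]
55.35
[225 244  18  46 712] [ 0.6326 -0.1375  0.0658] ((622.7159423828125, -138.53964233398438), (152.63259887695312, 42.0416259765625), 5.382106304168701)
[179 247  27  46 749] [ 0.6446 -0.2453  0.0657] ((635.7371826171875, -246.72335815429688), (151.3256378173828, 42.7426643371582), 0.8964565396308899)
[279 280  19  24 350] [0.7124 0.0053 0.0651] ((708.0797729492188, 4.706211090087891), (65.97770690917969, 41.00845718383789), 6.423499584197998)
```

View pics/m2.png

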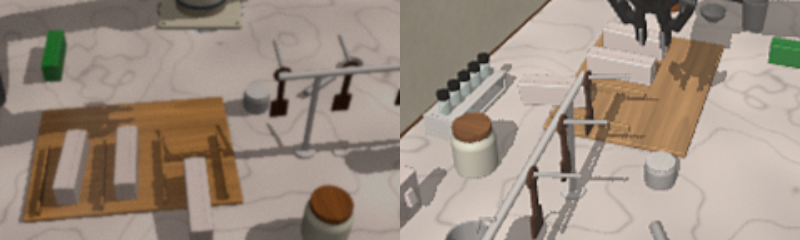

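```bash
python3 -c "
from h import *
for n in('scene','side'):
  c=cap(n);w=pts(c);f=c['frame'].astype(int)
  m=((w[...,2]>.05)&(w[...,2]<.09)&(abs(w[...,1]-.01)<.06)&(w[...,0]>.53)&(w[...,0]<.9)&(f.max(-1)-f.min(-1)<50)&(f.max(-1)>90)).astype(np.uint8)
  k,l,st,_=cv2.connectedComponentsWithStats(m)
  for i in range(1,k):
    if st[i,4]>80:
      p=w[l==i];r=cv2.minAreaRect(p[:,:2].astype(np.float32)*1000);print(n,st[i],r,np.linalg.lstsq(np.c_[p[:,:2],np.ones(len(p))],p[:,2],rcond=None)[0].round(3))
      a=np.radians(6.8);o=np.array(r[0])/1000-[.5735,-.133];print('board frame',o@[np.cos(a),np.sin(a)],o@[-np.sin(a),np.cos(a)])
"
```

```text
scene [278 267  23  57 945] ((714.472900390625, 6.029584884643555), (150.3643798828125, 41.99702835083008), 6.6342878341674805) [-0.158 -0.002  0.178]
board frame 0.15644288222797653 0.12135983156689392
scene [285 341   8  28  99] ((867.4139404296875, 9.206818580627441), (63.50336456298828, 15.215203285217285), 1.4805935621261597) [ 0.011 -0.038  0.042]
board frame 0.30868425683854794 0.10640588898065134
side [176 205  12  17  82] ((858.4830322265625, 39.31965255737305), (31.041728973388672, 70.74522399902344), 25.105098724365234) [ 0.401  0.066 -0.284]
board frame 0.3033816520765807 0.1373643494427294
side [201 214  35  12 286] ((727.7639770507812, 10.790334701538086), (120.2271957397461, 47.893680572509766), 4.7575483322143555) [-0.129 -0.155  0.156]
board frame 0.17020415458754617 0.1245133757081663
```

```bash
cat > k3.py <<'E'
from h import *
a=np.radians(6.6);K=np.eye(4);K[:3,:3]=R.from_euler('z',6.6,degrees=True).as_matrix()@R.from_rotvec([0,np.radians(9),0]).as_matrix()
K[:3,3]=np.array([.7145,.006,.065])-.052*K[:3,2]
def grip(h): 
    T=tgt((K@[-.04,0,h,1])[:3],6.6,-9); return T
E
python3 -c "
from k3 import *
go(tgt([.44,.05,.36],50,-5));print(K[:3,3],grip(.03)[:3,3])"
```

```text
row [-0.694, 5.37, 16.66, -0.163, 0.817, -0.146] | t 55.5 pos [0.4102 0.2224 0.3689] w 0.0257 F [ 0.3 -0.5  0.4]
[0.70641932 0.00506503 0.01364021] [0.67183554 0.00106355 0.04952824]
```

```bash

python3 -m inch '[[0,0.5,3,-0.02,0.13,-0.02],[0,1,6,-0.05,0.26,-0.05],[0,2,9,-0.07,0.39,-0.07],[-0.3,3,11,-0.1,0.52,-0.09],[-0.5,4,13,-0.13,0.65,-0.12],[-0.7,5.4,16.7,-0.163,0.78,-0.14],[-0.7,5.4,16.7,-0.163,0.817,-0.146],[-0.7,5.4,16.7,-0.163,0.817,-0.146]]' 0.65
python3 -c "
from k3 import *
go(grip(.16))"
```

```text
time: 56.35
tool_pos: [0.4403, 0.0482, 0.3597]
orientation: [0.253, -0.232, -0.635, 0.692]
wrist_force: [0.2, 0.3, 1.2]
gripper_width: 0.0557
row [-22.124, 16.992, -14.36, 0.067, 0.749, -0.092] | t 56.4 pos [0.4403 0.0482 0.3597] w 0.0557 F [0.2 0.3 1.2]
```

```bash

python3 -m inch '[[-3,1,-2,0.01,0.12,-0.01],[-6.5,2,-4,0.02,0.24,-0.03],[-10,4,-6,0.03,0.37,-0.05],[-13,6,-8,0.04,0.5,-0.06],[-16.5,9,-10.5,0.05,0.62,-0.08],[-19.5,12,-12.5,0.06,0.75,-0.09],[-22.1,15,-14.3,0.067,0.75,-0.092],[-22.1,17,-14.4,0.067,0.75,-0.092]]'
python3 -m inch '[[0,0,0,0,0,0],[0,0,0,0,0,0],[0,0,0,0,0,0]]'
python3 -c "
from k3 import *
go(grip(.16)); go(grip(.03))
c=cap('wrist');w=pts(c);Ki=np.linalg.inv(K);q=w@Ki[:3,:3].T+Ki[:3,3];f=c['frame'].astype(int)
m=(abs(q[...,2]-.052)<.01)&(abs(q[...,1])<.045)&(abs(q[...,0])<.1)&(f.max(-1)-f.min(-1)<50)&(f.max(-1)>80)
p=q[m];print(m.sum(),cv2.minAreaRect(p[:,:2].astype(np.float32)*1000),np.median(p[:,2]))
print(pose()[1]['qpos'].round(2))"
```

```text
time: 57.15
tool_pos: [0.6944, 0.0069, 0.1722]
orientation: [0.506, -0.429, -0.485, 0.57]
wrist_force: [-1.1, -0.6, -0.7]
gripper_width: 0.0556
time: 57.45
tool_pos: [0.6924, 0.007, 0.1805]
orientation: [0.504, -0.432, -0.486, 0.568]
wrist_force: [0.9, -0.0, 0.6]
gripper_width: 0.0559
row [-0.352, 0.265, 0.034, 0.003, 0.004, -0.001] | t 57.5 pos [0.6924 0.007  0.1805] w 0.0559 F [ 0.9 -0.   0.6]
row [-0.335, 13.265, 0.074, 0.003, 0.004, -0.001] | t 57.5 pos [0.6924 0.007  0.1805] w 0.0559 F [ 0.9 -0.   0.6]
9525 ((1.4330520629882812, -0.4976158142089844), (150.61209106445312, 42.199317932128906), 0.07713408768177032) 0.04972725959955643
[-0.1   0.64  0.48  1.56 -0.03 -0.21]
```

```bash

python3 -m inch '[[-0.15,1,0,0,0,0],[-0.35,3,0,0,0,0],[-0.35,6,0,0,0,0],[-0.35,9,0,0,0,0],[-0.35,11,0,0,0,0],[-0.35,12.5,0,0,0,0],[-0.35,13.1,0,0,0,0],[-0.35,13.1,0,0,0,0]]' 0.62
python3 -m inch '[[0,0,0,0,0,0],[0,0,0,0,0,0],[0,0,0,0,0,0],[0,0,0,0,0,0],[0,0,0,0,0,0],[0,0,0,0,0,0],[0,0,0,0,0,0]]' 0
python3 -c "
from k3 import *
C,s=pose();print(s['gripper_width'],C[:3,3]);tk=np.linalg.inv(C)@K
def T(x,z,t):
    k=np.eye(4);k[:3,:3]=R.from_euler('z',6.6,degrees=True).as_matrix()@R.from_rotvec([0,np.radians(-t),0]).as_matrix()
    k[:3,3]=K[:3,3]+x*np.array([np.cos(.115),np.sin(.115),0]);k[2,3]=z;go(k@np.linalg.inv(tk))
T(0,.03,-9);T(-.04,.04,-4);T(-.09,.04,0);T(-.09,.012,0)"
```

```text
time: 58.3
tool_pos: [0.6718, 0.0003, 0.0484]
orientation: [0.505, -0.431, -0.485, 0.568]
wrist_force: [-0.9, -0.1, 0.7]
gripper_width: 0.0529
time: 59.0
tool_pos: [0.6728, 0.0002, 0.0496]
orientation: [0.505, -0.432, -0.486, 0.568]
wrist_force: [-0.8, -0.4, 6.1]
gripper_width: 0.041
0.0409701301243926 [6.72756122e-01 2.25073922e-04 4.95646846e-02]
row [-0.001, -1.616, 0.253, -0.0, -0.0, 0.0] | t 59.0 pos [6.728e-01 2.000e-04 4.960e-02] w 0.041 F [-0.8 -0.4  6.1]
row [0.01, -1.632, 4.608, -0.087, 0.0, 0.0] | t 59.0 pos [6.728e-01 2.000e-04 4.960e-02] w 0.041 F [-0.8 -0.4  6.1]
row [0.023, -0.561, 9.724, -0.157, 0.0, 0.0] | t 59.0 pos [6.728e-01 2.000e-04 4.960e-02] w 0.041 F [-0.8 -0.4  6.1]
row [0.025, 2.205, 9.291, -0.157, 0.0, 0.0] | t 59.0 pos [6.728e-01 2.000e-04 4.960e-02] w 0.041 F [-0.8 -0.4  6.1]
```

```bash

python3 -m inch '[[0,-0.8,0.1,0,0,0],[0,-1.6,0.25,0,0,0],[0,-1.6,2.4,-0.04,0,0],[0,-1.6,4.6,-0.087,0,0],[0,-1,7.2,-0.12,0,0],[0,-0.6,9.7,-0.157,0,0],[0,-0.6,9.7,-0.157,0,0],[0,0.5,9.5,-0.157,0,0]]'
python3 -m inch '[[0,0.5,-0.1,0,0,0],[0,1,-0.15,0,0,0],[0,1.4,-0.2,0,0,0],[0,1.6,-0.2,0,0,0],[0,1.6,-0.2,0,0,0]]'
python3 -c "
from h import *
print(pose()[1]['tool_pos'],pose()[1]['wrist_force'])"
python3 -m inch '[[0,0,0,0,0,0],[0,0,0,0,0,0],[0,0,0,0,0,0],[0,0,0,0,0,0]]' 0.62
python3 -m inch '[[0,-2,0,0,0,0],[0,-4,0,0,0,0],[0,-8,1,0,0,0],[0,-12,4,0,0,0],[0,-16,8,0,0,0],[0,-20,11,0,0,0],[0,-22,14,0,0,0],[0,-22,14,0,0,0]]'
cat > fin.py <<'E'
from h import *
hung();c=cap('scene');w=pts(c);f=c['frame'].astype(int);print(pose()[1]['time'],pose()[1]['tool_pos'])
m=((abs(w[...,2]-.064)<.012)&(abs(w[...,1]+.13)<.21)&(abs(w[...,0]-.62)<.2)&(f.max(-1)-f.min(-1)<50)).astype(np.uint8)
k,l,st,_=cv2.connectedComponentsWithStats(m)
a=np.radians(6.8)
for i in range(1,k):
  if st[i,4]>150:
    p=w[l==i];r=cv2.minAreaRect(p[:,:2].astype(np.float32)*1000);o=np.array(r[0])/1000-[.5735,-.133]
    print(st[i],r,'board',round(o@[np.cos(a),np.sin(a)],4),round(o@[-np.sin(a),np.cos(a)],4),'plane',np.linalg.lstsq(np.c_[p[:,:2]-p[:,:2].mean(0),np.ones(len(p))],p[:,2],rcond=None)[0].round(3))
E
python3 fin.py
```

```text
time: 59.8
tool_pos: [0.5792, -0.0111, 0.0604]
orientation: [-0.469, 0.471, 0.529, -0.528]
wrist_force: [0.2, -0.3, -2.2]
gripper_width: 0.0414
time: 60.3
tool_pos: [0.581, -0.0104, 0.0438]
orientation: [-0.469, 0.47, 0.529, -0.528]
wrist_force: [-6.1, 1.2, 15.5]
gripper_width: 0.041
[ 0.58096237 -0.01041577  0.04377834] [-6.12333774  1.23050668 15.49479786]
time: 60.7
tool_pos: [0.5804, -0.0106, 0.0422]
orientation: [0.47, -0.47, -0.528, 0.529]
wrist_force: [0.0, 0.5, 0.4]
gripper_width: 0.053
time: 61.5
tool_pos: [0.4394, -0.0272, 0.2665]
orientation: [-0.468, 0.472, 0.529, -0.528]
wrist_force: [0.5, 0.0, -0.4]
gripper_width: 0.0528
side peg 1 88 lo [-0.016 -0.013  0.11 ] hi [-0.009  0.02   0.227] med [-0.013  0.005  0.181]
side peg 2 98 lo [-0.019 -0.012  0.139] hi [-0.008  0.018  0.229] med [-0.012  0.006  0.187]
side peg 3 131 lo [-0.016 -0.013  0.107] hi [-0.009  0.019  0.229] med [-0.012  0.007  0.173]
scene peg 1 128 lo [-0.013 -0.016  0.11 ] hi [-0.007  0.014  0.23 ] med [-0.01  -0.001  0.14 ]
scene peg 2 122 lo [-0.013 -0.016  0.108] hi [-0.006  0.013  0.23 ] med [-0.009 -0.002  0.139]
scene peg 3 103 lo [-0.013 -0.016  0.11 ] hi [-0.006  0.012  0.231] med [-0.009 -0.002  0.144]
61.65 [ 0.44158196 -0.02704687  0.26226981]
[225 244  18  47 748] ((623.5862426757812, -138.51820373535156), (151.86239624023438, 42.039161682128906), 5.4434919357299805) board 0.0491 -0.0114 plane [-0.018 -0.024  0.065]
[275 244  21  47 738] ((622.118408203125, -5.3320770263671875), (150.7867431640625, 41.5496826171875), 7.012825012207031) board 0.0634 0.121 plane [-0.017  0.018  0.065]
[179 247  27  48 797] ((635.7012939453125, -246.54359436035156), (151.8085174560547, 42.544185638427734), 1.0452598333358765) board 0.0483 -0.1201 plane [-0.015 -0.067  0.065]
```

```bash
python3 -m inch '[[0,0,0,0,0,0],[0,0,0,0,0,0],[0,0,0,0,0,0],[0,0,0,0,0,0],[0,0,0,0,0,0],[0,0,0,0,0,0],[0,0,0,0,0,0],[0,0,0,0,0,0]]'; python3 -m inch '[[0,0,0,0,0,0],[0,0,0,0,0,0],[0,0,0,0,0,0],[0,0,0,0,0,0],[0,0,0,0,0,0],[0,0,0,0,0,0],[0,0,0,0,0,0],[0,0,0,0,0,0]]'; python3 -c "
from workcell import order
print(order.close_job())"
```

```text
time: 62.45
tool_pos: [0.4413, -0.027, 0.2626]
orientation: [0.47, -0.47, -0.529, 0.529]
wrist_force: [0.3, -0.1, 0.3]
gripper_width: 0.0534
time: 63.25
tool_pos: [0.4413, -0.027, 0.2626]
orientation: [0.47, -0.47, -0.528, 0.529]
wrist_force: [0.2, -0.3, -0.0]
gripper_width: 0.0528
the job is handed in; nothing more can be done
None
```

I handed the job in at about 63 s with all three spreaders hanging. None of the cases was empty. Case 1's spreader is on peg 3, case 2's on peg 2 and case 3's on peg 1.

- **Getting the spreaders out:** In each case the spreader slid right out and stood on edge, eye on the counter and blade on the board. It did not stop with only the eye showing, as I had planned. I put each case back and gripped the spreader by its handle.
- **Case 3:** My first final check showed it had been knocked off the back edge of the board and tipped about 9°. I gripped it again and set it back; the wrist force on lowering was about 15 N.
- **Last checks, spreaders:** Two camera readings about 6 s apart agreed on the three hung spreaders, so I take them to be still. Each eye is about 10 mm out from the bar and close to its peg's line, and all three blades point down.
- **Last checks, cases:** All three lie level on the board, at x = 48 to 63 mm and y = -120, -11 and 121 mm in the board frame. The arm was clear of everything.
- **Not measured:** I did not measure the bystanders numerically. I saw no contact with any of them, and those in view in the last picture looked in place. I took no picture after setting case 3 back.

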